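Set out the middle-size back nuts from under the flap

ROBOT

A 7-joint arm with a two-finger parallel gripper is mounted at the origin on the work surface. World frame = base frame: x ahead of the robot, y to its left, z up, the work surface at z = 0. Lengths are in m, angles in degrees, forces in N, time in s.
With the tool pointing down it reaches from about 0.425 to 0.875 m from the base axis. Payload 4.7 kg.
Tool frame: the origin (TCP) lies midway between the tips of the shut fingers; the grasp point (between the pads) lies 19 mm behind it; z points along the fingers, x is the direction in which the jaws open and shut, and the axes are right-handed (so a half turn about z gives the same grasp; the last joint's range is limited). The gripper opens to 87 mm and grips with 3 to 60 N. Pads are 19 mm wide; open, the fingers measure 117 mm over their backs; the gripper's body (75 mm by 190 mm) begins 51 mm behind the grasp point.
Start: joints at [64.234, 18.392, -4.016, 83.108, 1.295, 78.541, -3.26], TCP at [0.291, -0.581, 0.223] pointing down, gripper open.
Joint ranges: [-163.93, 163.93], [-17.29, 119.83], [-79.2, 71.16], [3.27, 140.29], [-89.18, 269.18], [5.43, 117.66], [-154.24, 154.24]. Speed limits (degrees/s): [147.25, 147.25, 180, 180, 180, 180, 180].

INTERFACE

Orientations are given as [roll, pitch, yaw] about the fixed x, y, z axes, in that order (R = Rz(yaw) Ry(pitch) Rx(roll)).
In Python, from cell import telemetry, optics, env gives the robot as it stands.
- The arm moves only by the tool arm_command, never from a script. Its arguments are lists of equal length, an entry for each row: "translation": the shift along the tool's x, y, z in cm, a list of three; "twist": the turn about the tool's z in degrees. In form: {"translation": [[x, y, z], ...], "twist": [twist, ...]}. A call has 1 to 10 rows; each row shifts and turns the pose as measured when the row begins, along the tool's axes as they then stand; what a row does not reach is not made up. A row lasts 1/8 s, in which the tool goes at most 62.5 mm and 10.7 degrees, less where a joint would pass 70% of its speed; a pose out of reach is approached as far as the arm can. A call is refused whole if a number of a shift passes 6.25 or a number of a turn 10.7, either way. A call with a gripper value outside its range is refused whole. "grip" is the opening in per cent of the stroke, from 0 (shut) to 100 (fully open), set as the call begins (left out, the last holds). The fingers move at their own pace and stop on an object; "force" is the grip in N (left out, the last holds). Time passes only in rows, so rows that do not move let the fingers close. It gives the time, the measured TCP pose, the force and the opening at its end, in the units of the state.
- telemetry.get_obs(): the state, without advancing time (a new reading comes with each control period).
- optics.read_camera(name): name is "scene" or "top"; returns a dict with "img" (420x560x3 uint8, blue, green, red), "fx", "fy", "cx", "cy" (pixels), "extrinsics" (4x4, takes a point from camera to world coordinates). Camera axes: x right, y up, looking along -z (the intrinsics and any distortion apply to the point x, -y, -z); pixel columns grow to the right and rows downward; lengths in m; the calibration is good to about 2 mm. A picture is of the moment at which its call begins. There is no depth.
- env.sign_off(): hands the job in, once; it reports no verdict.
The state is a dict: "time_s": time; "qpos": joint angles; "joint_velocities": joint speeds; "effort": joint torques, N m; "tool_pos": TCP position; "tool_rot": TCP orientation; "force": force on the tool from outside, world axes, zero at the start; "wrist_torque": the same for the moment, N m; "grip_width": finger opening in m.
Only numpy, scipy, OpenCV 4.12 (cv2) and the standard library are available. Lean on these libraries where they do the work, as an engineer would, in place of code of your own. Each camera call takes 0.05 s, during which the arm holds its last target. There are 200 camera calls.

TASK

Slide the steel basin sideways along the deck, without lifting it, from the tray's flap onto its round pad, then open the flap and pick out every middle-size brass nut (38 mm across the flats), laying each flat on the narrow steel ledge of the low pegboard, side by side and squarely across its width with nothing hanging well over an edge. Leave the smaller and larger nuts in the tray; once all the middle ones are on the ledge, shut the flap fully, with the basin still standing on its pad. Do not push the tin, the bottle or the reel of tape about.

Things in the scene. Friction and masses are not known exactly. Their poses are not given: they have to be found in the camera images.
- deck: fixed white plastic deck on the counter, 200 mm (x) by 700 mm (y), top 60 mm above the counter; origin under its centre. Its +y half holds a sunk tray covered by the flap, which is flush with the deck's top; the -y half is plain and holds the pad
- tray_floor (a point): centre of the tray's inner floor, 12 mm above the counter; axes as the deck's. The tray is 176 mm (x) by 332 mm (y) inside and 40 mm deep under the flap; its walls are 12 mm thick, and their top is 52 mm above the counter. The nuts lie on this floor in two rows of four places about 80 mm apart along y and 74 mm apart along x
- flap (a joint): angle of the flap, a grey plate 200 mm (x) by 356 mm (y) and 8 mm thick, hinged along its far (+x) edge and opening upward: 0 shut, stop at 1.90 rad, upright at 1.57. A stiff hinge (0.45 N m of friction, 0.3 kg flap): it stays where it is left, and needs about 2 to 5 N at the pull
- flap_pull (a point): grip point on the flap's pull: a black tongue in the flap's plane, 16 mm wide along the hinge's direction and 16 mm thick, standing 43 mm out from the middle of the flap's free edge (the point is 28 mm out, in mid-thickness, 228 mm from the hinge line). In front of the deck when shut, topmost when open; can be pinched from above across its 16 mm width at any angle of the flap
- flap_hinge (a point): middle of the flap's hinge line, 56 mm above the counter; with the flap shut its axes are the deck's; the hinge line runs along the deck's y
- pad: round flat pad let into the deck's top (flush), 170 mm diameter; origin at its centre: where the basin belongs
- basin: loose steel basin, round, open on top, 140 mm diameter at the rim, 55 mm high, 3 mm wall, 4 mm floor, 0.3 to 0.65 kg; starts on the shut flap. Origin at the centre of its underside. Two flat lugs stick out at its own +y and -y: each 36 mm wide (its x), 8 mm thick, from 70 to 102 mm from the axis, 38 to 46 mm above the underside; can be pinched across the 36 mm from above
- ledge: fixed low white pegboard strip on the counter behind the deck, with a steel ledge along its top; origin under the ledge's centre, on the counter
- ledge_top (a point): centre of the ledge's top face, 150 mm above the counter; the ledge is only 44 mm wide (x) and 320 mm long (y), with no lip; nothing stands above it
- tin: bystander: steel tin, 72 mm diameter, 75 mm high, standing; origin at the centre of its underside
- bottle: bystander: white bottle, 56 mm diameter, 115 mm high, standing; origin at the centre of its underside
- reel: bystander: white reel of thread tape, 54 mm diameter, 16 mm high, lying flat on the counter; origin at the centre of its underside
- nut_m1: middle-size nut, 38 mm across flats (44 mm over the corners), 24 mm high: hexagonal brass back nut with a plain bore, lying on a flat face; origin at the centre of its underside, z along the bore, the six flats face the directions 30, 90, 150.. degrees from its x axis (so one pair of flats faces its y axis). May be absent.
- nut_m2: middle-size nut, 38 mm across flats (44 mm over the corners), 24 mm high: hexagonal brass back nut with a plain bore, lying on a flat face; origin at the centre of its underside, z along the bore, the six flats face the directions 30, 90, 150.. degrees from its x axis (so one pair of flats faces its y axis). May be absent.
- nut_m3: middle-size nut, 38 mm across flats (44 mm over the corners), 24 mm high: hexagonal brass back nut with a plain bore, lying on a flat face; origin at the centre of its underside, z along the bore, the six flats face the directions 30, 90, 150.. degrees from its x axis (so one pair of flats faces its y axis). May be absent.
- nut_m4: middle-size nut, 38 mm across flats (44 mm over the corners), 24 mm high: hexagonal brass back nut with a plain bore, lying on a flat face; origin at the centre of its underside, z along the bore, the six flats face the directions 30, 90, 150.. degrees from its x axis (so one pair of flats faces its y axis). May be absent.
- nut_s1: smaller nut, 30 mm across flats (35 mm over the corners), 20 mm high: hexagonal brass back nut with a plain bore, lying on a flat face; origin at the centre of its underside, z along the bore, the six flats face the directions 30, 90, 150.. degrees from its x axis (so one pair of flats faces its y axis). May be absent.
- nut_s2: smaller nut, 30 mm across flats (35 mm over the corners), 20 mm high: hexagonal brass back nut with a plain bore, lying on a flat face; origin at the centre of its underside, z along the bore, the six flats face the directions 30, 90, 150.. degrees from its x axis (so one pair of flats faces its y axis). May be absent.
- nut_l1: larger nut, 46 mm across flats (53 mm over the corners), 28 mm high: hexagonal brass back nut with a plain bore, lying on a flat face; origin at the centre of its underside, z along the bore, the six flats face the directions 30, 90, 150.. degrees from its x axis (so one pair of flats faces its y axis). May be absent.
- nut_l2: larger nut, 46 mm across flats (53 mm over the corners), 28 mm high: hexagonal brass back nut with a plain bore, lying on a flat face; origin at the centre of its underside, z along the bore, the six flats face the directions 30, 90, 150.. degrees from its x axis (so one pair of flats faces its y axis). May be absent.
There are look-alikes about, which are no part of the job. Of the things shaped like the basin, the steel one is meant.

How it is judged (in metres and radians):
On the way, in this order (a step that is already met when the one before it is completed fails the run):
1. the basin has been slid off the flap and stands on its pad (horizontal distance between basin and pad below 0.018 m and linear speed of basin below 0.03 m/s and angle between basin's own z axis and vertical below 0.08 rad), for 0.3 s.
2. the flap is open (value of joint flap above 1.2 rad), for 0.2 s.
3. every middle-size nut lies on the ledge (x of nut_m1 in the frame of ledge_top between -0.014 and 0.014 m and y of nut_m1 in the frame of ledge_top between -0.155 and 0.155 m and z of nut_m1 in the frame of ledge_top between -0.004 and 0.005 m and angle between the z axis of each of nut_m1, nut_m2, nut_m3, nut_m4 and the z axis of ledge_top, either way round below 0.12 rad and linear speed of each of nut_m1, nut_m2, nut_m3, nut_m4 below 0.03 m/s and x of nut_m2 in the frame of ledge_top between -0.014 and 0.014 m and y of nut_m2 in the frame of ledge_top between -0.155 and 0.155 m and z of nut_m2 in the frame of ledge_top between -0.004 and 0.005 m and x of nut_m3 in the frame of ledge_top between -0.014 and 0.014 m and y of nut_m3 in the frame of ledge_top between -0.155 and 0.155 m and z of nut_m3 in the frame of ledge_top between -0.004 and 0.005 m and x of nut_m4 in the frame of ledge_top between -0.014 and 0.014 m and y of nut_m4 in the frame of ledge_top between -0.155 and 0.155 m and z of nut_m4 in the frame of ledge_top between -0.004 and 0.005 m), for 0.3 s.
4. the flap is shut (value of joint flap below 0.05 rad), for 0.2 s.
At the end, for the whole second after the job is handed in: Every middle-size nut lies flat, at rest on the ledge, centre within 14 mm of its centre line and 5 mm inside its ends; all other nuts in the tray; flap shut (under 0.05 rad); basin at rest on the pad, centres within 18 mm (all of step 1 and all of step 3 and x of nut_s1 in the frame of tray_floor between -0.088 and 0.088 m and y of nut_s1 in the frame of tray_floor between -0.168 and 0.168 m and z of nut_s1 in the frame of tray_floor between -0.005 and 0.04 m and x of nut_s2 in the frame of tray_floor between -0.088 and 0.088 m and y of nut_s2 in the frame of tray_floor between -0.168 and 0.168 m and z of nut_s2 in the frame of tray_floor between -0.005 and 0.04 m and x of nut_l1 in the frame of tray_floor between -0.088 and 0.088 m and y of nut_l1 in the frame of tray_floor between -0.168 and 0.168 m and z of nut_l1 in the frame of tray_floor between -0.005 and 0.04 m and x of nut_l2 in the frame of tray_floor between -0.088 and 0.088 m and y of nut_l2 in the frame of tray_floor between -0.168 and 0.168 m and z of nut_l2 in the frame of tray_floor between -0.005 and 0.04 m and value of joint flap below 0.05 rad); the robot touches nothing.
It fails at once if the basin is lifted more than 12 mm off the deck (z of basin in the frame of deck above 0.072 m).
It fails at once if the basin falls from the deck (z of basin in the frame of deck below 0.045 m).
It fails at once if the tin of jointing paste is moved more than 30 mm (distance of tin from where it was at the start of the episode above 0.03 m).
It fails at once if the bottle of pipe cement is moved more than 30 mm (distance of bottle from where it was at the start of the episode above 0.03 m).
It fails at once if the reel of thread tape is moved more than 30 mm (distance of reel from where it was at the start of the episode above 0.03 m).
Of nut_m1, nut_m2, nut_m3, nut_m4 only 2 to 4 are there at a start; the rules pass over those that are not, and their reading is None.
Of nut_s1, nut_s2 only 1 to 2 are there at a start; the rules pass over those that are not, and their reading is None.
Of nut_l1, nut_l2 only 1 to 2 are there at a start; the rules pass over those that are not, and their reading is None.
At some moment in a run one of basin may be knocked a few centimetres aside while the robot is not near it.
Once in a run the grip may slacken for a moment while it holds something.
It also fails if it takes over 210 s, if anything falls off the work surface, if the arm or the gripper's body presses on something with over 40 N, if the wrist force passes 120 N, or if a joint passes its speed limit or range.

## Working session

There is one attempt and no reset: what is moved stays moved. The work goes in short steps, Python scripts to look and compute and a tool call to move; the robot and the scene stay as the last step left them, time stands still between calls to the robot, and variables do not carry over. Pictures are saved under pics/ and viewed, about 12 in all and at most 16, crops included, and the job is handed in when it is done.

Besides the shell and the picture viewer there is one more tool, called after "Request:" by a JSON object that holds its "fn" and its "kwargs". arm_command: Moves the arm, as the interface text tells. Its arguments: {"type":"object","properties":{"translation":{"type":"array","items":{"type":"array","items":{"type":"number"}}},"twist":{"type":"array","items":{"type":"number"}},"grip":{"type":"number"},"force":{"type":"number"}},"required":["translation","twist"]}

```bash
ls; mkdir -p pics
cat > h.py <<'E'
import numpy as np, cv2
from cell import telemetry, optics, env
def shot(cam,name):
    d=optics.read_camera(cam); cv2.imwrite(f'pics/{name}.png',d['img']); np.savez(f'pics/{name}.npz',**{k:v for k,v in d.items()}); return d
def load(name): return dict(np.load(f'pics/{name}.npz',allow_pickle=True))
def ray(d,u,v):
    E=np.array(d['extrinsics']); r=np.array([(u-d['cx'])/d['fx'],-(v-d['cy'])/d['fy'],-1.]); return E[:3,3],E[:3,:3]@r
def onz(d,u,v,z):
    o,r=ray(d,u,v); return o+r*(z-o[2])/r[2]
def tri(d1,p1,d2,p2):
    A=[];b=[]
    for d,p in((d1,p1),(d2,p2)):
        o,r=ray(d,*p); r=r/np.linalg.norm(r); P=np.eye(3)-np.outer(r,r); A.append(P); b.append(P@o)
    return np.linalg.lstsq(np.vstack(A),np.hstack(b),rcond=None)[0]
def proj(d,P):
    E=np.array(d['extrinsics']); q=E[:3,:3].T@(np.array(P)-E[:3,3]); return d['cx']+d['fx']*q[0]/-q[2], d['cy']-d['fy']*q[1]/-q[2]
E
python3 - <<'E'
from h import *
for c in('scene','top'):
    d=shot(c,c+'0'); print(c,{k:v for k,v in d.items() if k!='img'})
print(telemetry.get_obs())
a=cv2.imread('pics/scene0.png')
E
```

```text
pics
scene {'fx': 469.76042008511814, 'fy': 469.76042008511814, 'cx': 270.67688390520885, 'cy': 202.14381101929735, 'extrinsics': array([[ 0.48269082, -0.66031649,  0.57531878,  1.35633049],
       [ 0.87571127,  0.35504535, -0.32721944, -0.48469801],
       [ 0.01180414,  0.66175897,  0.74962373,  1.36354947],
       [ 0.        ,  0.        ,  0.        ,  1.        ]])}
top {'fx': 396.2844639379298, 'fy': 396.2844639379298, 'cx': 279.7861353164737, 'cy': 209.88510283332548, 'extrinsics': array([[ 0.16255909,  0.96423456, -0.20934722,  0.20469898],
       [-0.98669446,  0.15948771, -0.0315867 ,  0.04743691],
       [ 0.00293132,  0.21169645,  0.97733107,  1.14476047],
       [ 0.        ,  0.        ,  0.        ,  1.        ]])}
{'time_s': 0.1, 'qpos': array([64.23348037, 18.43522792, -4.01565376, 83.16789787,  1.29634604,
       78.53880343, -3.26320246]), 'joint_velocities': array([-0.05600706, -0.26160729, -0.03186525, -0.21794141,  0.00308548,
       -0.07081396, -0.01033416]), 'effort': array([-2.68836202e-04, -4.92573130e+01, -4.06032633e-01, -3.13396919e+01,
       -6.41976669e-02,  3.95215326e-02,  5.76041998e-05]), 'tool_pos': array([ 0.29051798, -0.58092431,  0.2215663 ]), 'tool_rot': array([ 1.79993379e+02,  9.66246539e-02, -6.34267095e+01]), 'force': array([-0.18390434, -0.70218656, -0.38720639]), 'wrist_torque': array([-0.02109615,  0.02509   ,  0.00746198]), 'grip_width': 0.08718836286188202}
```

View pics/scene0.png

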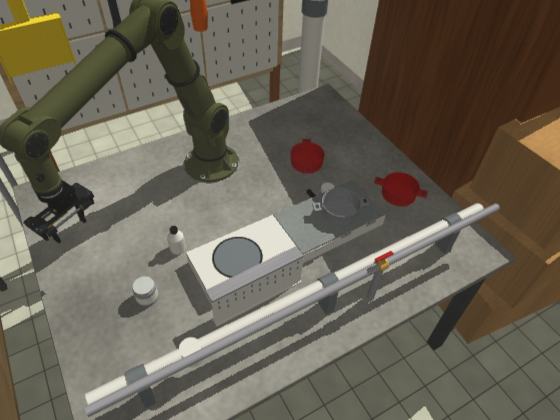

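View pics/top0.png

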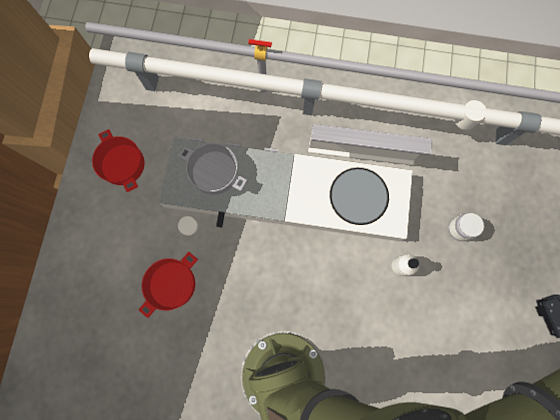

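Top view: steel basin at about (213,168), pad at (359,196), pull at (220,219), reel at (188,226), bottle at (405,265), tin at (467,227), ledge strip from (313,130) to (431,145). Scene view: steel basin at (340,203), pad at (238,257). The two or three basin shapes are red at top (118,160) and (168,285) and grey steel at (213,168). The grey one on the flap fits. The next picture enlarges it to confirm.

Run:
```python
from h import *
t=cv2.imread('pics/top0.png')[115:245,150:460]; s=cv2.imread('pics/scene0.png')[170:320,180:400]
t=cv2.resize(t,None,fx=2.5,fy=2.5,interpolation=cv2.INTER_CUBIC); s=cv2.resize(s,None,fx=1.8,fy=1.8,interpolation=cv2.INTER_CUBIC)
o=np.zeros((600,780,3),np.uint8); o[:t.shape[0],:t.shape[1]]=t[:,:780]; o[328:328+s.shape[0],:s.shape[1]]=s[:272]
cv2.imwrite('pics/c1.png',o)
```

```text
(no output)
```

View pics/c1.png

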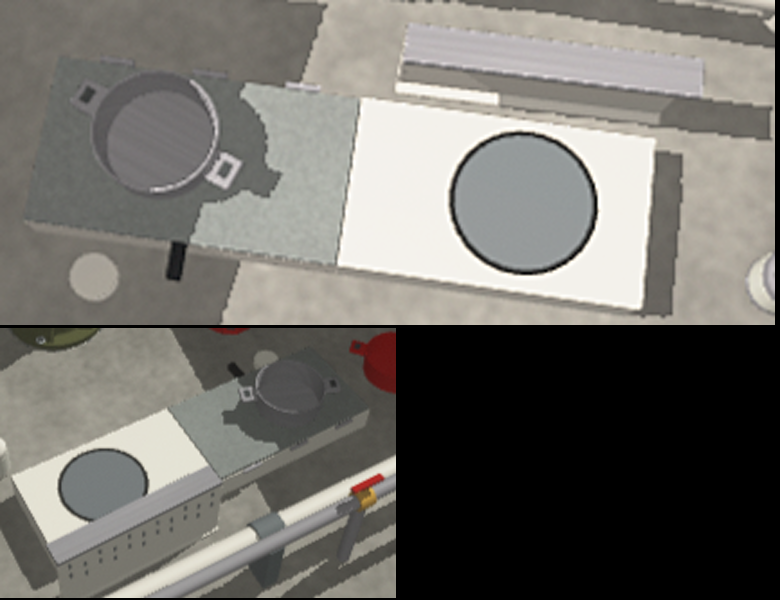

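Run:
```python
from h import *
np.set_printoptions(precision=4,suppress=True)
t=load('top0');s=load('scene0')
T=lambda x,y:(150+x/2.5,115+y/2.5); S=lambda x,y:(180+x/1.8,170+(y-328)/1.8)
print('tri pad',tri(t,T(523,202),s,S(104,484)),'lugN',tri(t,T(223,170),s,S(247,394)),'lugF',tri(t,T(87,94),s,S(333,384)),'white corner',tri(t,T(361,98),s,S(220,475)),'c2',tri(t,T(338,267),s,S(168,409)))
for n,p,z in [('corner --',(642,311),.06),('corner +-',(656,137),.06),('mid-',(338,267),.06),('mid+',(361,98),.06),('flap++',(60,56),.06),('flap-+',(25,222),.06),('pad',(523,202),.06),('lugN',(223,170),.106),('lugF',(87,94),.106),('rim',(155,132),.115),('pullbase',(178,243),.064),('pulltip',(175,280),.05),('L1',(405,25),.15),('L2',(703,58),.15),('L3',(702,95),.15),('L4',(402,62),.15),('reel',(94,277),.016)]:
    print(n,onz(t,*T(*p),z))
for n,p,z in [('bottle',(405,268),.05),('tin',(467,227),.07)]: print(n,onz(t,*p,z))
# pad ellipses
for d,box in((t,(300,150,430,240)),(s,(190,220,300,290))):
    g=cv2.cvtColor(d['img'],cv2.COLOR_BGR2GRAY); m=(g<60).astype(np.uint8); x0,y0,x1,y1=box
    c,_=cv2.findContours(m[y0:y1,x0:x1],cv2.RETR_EXTERNAL,cv2.CHAIN_APPROX_NONE); c=max(c,key=cv2.contourArea)
    e=cv2.fitEllipse(c); u=(e[0][0]+x0,e[0][1]+y0); print(u,e[1],onz(d,*u,.06))
```

```text
tri pad [ 0.5151 -0.1313  0.0576] lugN [0.4844 0.2027 0.1005] lugF [0.5452 0.3673 0.1029] white corner [0.605  0.068  0.0644] c2 [0.4084 0.0641 0.0522]
corner -- [ 0.412  -0.2768  0.06  ]
corner +- [ 0.6151 -0.2734  0.06  ]
mid- [0.406  0.0621 0.06  ]
mid+ [0.6064 0.0676 0.06  ]
flap++ [0.6    0.4218 0.06  ]
flap-+ [0.3994 0.4171 0.06  ]
pad [ 0.5138 -0.1322  0.06  ]
lugN [0.483  0.2021 0.106 ]
lugF [0.5443 0.3666 0.106 ]
rim [0.5108 0.2817 0.115 ]
pullbase [0.4031 0.2423 0.064 ]
pulltip [0.3635 0.24   0.05  ]
L1 [0.6628 0.032  0.15  ]
L2 [ 0.6776 -0.2883  0.15  ]
L3 [ 0.6356 -0.2907  0.15  ]
L4 [0.6203 0.029  0.15  ]
reel [0.3567 0.3389 0.016 ]
bottle [ 0.3343 -0.2824  0.05  ]
tin [ 0.4715 -0.4342  0.07  ]
(359.0509376525879, 195.777099609375) (54.96263885498047, 58.07110595703125) [ 0.5138 -0.1317  0.06  ]Traceback (most recent call last):
  File "<stdin>", line 13, in <module>
cv2.error: OpenCV(4.12.0) /io/opencv/modules/imgproc/src/shapedescr.cpp:361: error: (-201:Incorrect size of input array) There should be at least 5 points to fit the ellipse in function 'fitEllipseNoDirect'
```

```bash
cat >> h.py <<'E'
import math, json
def plan(wps, step=5.0, start=None):
    """waypoints (x,y,z,yaw deg[,step cm]) -> rounded rows in tool axes"""
    if start is None:
        o=telemetry.get_obs(); p=np.array(o['tool_pos'])*100; yaw=o['tool_rot'][2]
    else: p=np.array(start[:3])*100; yaw=start[3]
    for w in wps:
        st=w[4] if len(w)>4 else step; g=np.array(w[:3])*100
        dy=(w[3]-yaw+180)%360-180
        n=max(1,math.ceil(np.linalg.norm(g-p)/st-1e-6),math.ceil(abs(dy)/10-1e-6)); tr=[];tw=[]
        for i in range(n):
            d=(g-p)/(n-i); y=math.radians(yaw); c,s=math.cos(y),math.sin(y)
            t=[round(c*d[0]+s*d[1],1),round(s*d[0]-c*d[1],1),round(-d[2],1)]
            p=p+np.array([c*t[0]+s*t[1],s*t[0]-c*t[1],-t[2]])
            a=round(((w[3]-yaw+180)%360-180)/(n-i),0 if n>1 and i<n-1 else 1); yaw+=a; tr.append(t); tw.append(-a)
        print(n,json.dumps({"translation":tr,"twist":tw}))
E
python3 -c "
from h import *
plan([(.42,-.35,.21,-45),(.483,.203,.2,-20.4)])"
```

```text
6 {"translation": [[-2.5, -3.7, 0.2], [-2.3, -3.8, 0.2], [-2.1, -3.9, 0.2], [-1.9, -4.0, 0.2], [-1.6, -4.0, 0.2], [-1.4, -4.2, 0.2]], "twist": [-3.0, -3.0, -3.0, -3.0, -3.0, -3.4]}
12 {"translation": [[-2.9, -3.6, 0.1], [-2.8, -3.7, 0.1], [-2.6, -3.8, 0.1], [-2.5, -3.9, 0.1], [-2.4, -4.0, 0.1], [-2.2, -4.1, 0.1], [-2.1, -4.2, 0.1], [-1.9, -4.2, 0.1], [-1.8, -4.3, 0.0], [-1.6, -4.3, 0.1], [-1.5, -4.4, 0.0], [-1.3, -4.5, 0.1]], "twist": [-2.0, -2.0, -2.0, -2.0, -2.0, -2.0, -2.0, -2.0, -2.0, -2.0, -2.0, -2.6]}
```

Request:
{"fn": "arm_command", "kwargs": {"translation": [[-2.5,-3.7,0.2],[-2.3,-3.8,0.2],[-2.1,-3.9,0.2],[-1.9,-4.0,0.2],[-1.6,-4.0,0.2],[-1.4,-4.2,0.2]], "twist": [-3,-3,-3,-3,-3,-3.4], "grip": 100}}

```text
time_s: 0.85
tool_pos: [0.4193, -0.3458, 0.2055]
tool_rot: [179.9, 0.4, -44.9]
force: [0.1, 0.7, 0.3]
grip_width: 0.087
```

Request:
{"fn": "arm_command", "kwargs": {"translation": [[-2.9,-3.6,0.1],[-2.8,-3.7,0.1],[-2.6,-3.8,0.1],[-2.5,-3.9,0.1],[-2.4,-4.0,0.1],[-2.2,-4.1,0.1],[-2.1,-4.2,0.1],[-1.9,-4.2,0.1],[-1.8,-4.3,0.0]], "twist": [-2,-2,-2,-2,-2,-2,-2,-2,-2]}}

```text
time_s: 1.98
tool_pos: [0.4616, 0.0843, 0.1961]
tool_rot: [-180.0, 0.5, -26.3]
force: [1.1, -0.4, -0.2]
grip_width: 0.087
```

```bash
python3 -c "
from h import *
plan([(.483,.200,.185,-20.4),(.483,.203,.083,-20.4,3)])
a=load('top0')['img'];b=shot('top','top1')['img']
d=cv2.absdiff(a,b).max(2)[130:215,160:290]; ys,xs=np.where(d>60); print(len(ys), xs.min()+160 if len(xs) else 0, xs.max()+160 if len(xs) else 0)
"
```

```text
3 {"translation": [[-1.1, -3.8, 0.4], [-0.9, -3.8, 0.4], [-0.8, -3.8, 0.3]], "twist": [-2.0, -2.0, -1.9]}
4 {"translation": [[-0.0, -0.1, 2.6], [-0.0, -0.1, 2.5], [-0.1, -0.1, 2.6], [-0.0, -0.0, 2.5]], "twist": [0.0, 0.0, 0.0, 0.0]}
2539 243 289
```

Request:
{"fn": "arm_command", "kwargs": {"translation": [[-1.1,-3.8,0.4],[-0.9,-3.8,0.4],[-0.8,-3.8,0.3],[0,0,0]], "twist": [-2,-2,-1.9,0], "grip": 75}}

```text
time_s: 2.52
tool_pos: [0.4807, 0.2122, 0.1852]
tool_rot: [-179.7, 0.6, -19.5]
force: [-0.5, -0.1, 0.1]
grip_width: 0.0661
```

Request:
{"fn": "arm_command", "kwargs": {"translation": [[0,-0.1,2.6],[0,-0.1,2.5],[0,-0.1,2.6],[0,0,2.5],[0,0,0]], "twist": [0,0,0,0,0]}}

```text
time_s: 3.15
tool_pos: [0.4812, 0.2086, 0.0794]
tool_rot: [180.0, 0.6, -19.9]
force: [0.1, -0.6, 0.3]
grip_width: 0.0651
```

```bash
python3 -c "
from h import *
b=shot('top','top2')['img'][130:260,150:310]; s=shot('scene','s2')['img'][150:260,260:400]
o=np.zeros((460,800,3),np.uint8); o[:390,:480]=cv2.resize(b,None,fx=3,fy=3); q=cv2.resize(s,None,fx=2.2,fy=2.2); o[:q.shape[0],485:485+q.shape[1]]=q
cv2.imwrite('pics/c2.png',o); print(telemetry.get_obs()['tool_pos'])
"
```

```text
[0.48298672 0.20980433 0.0816182 ]
```

View pics/c2.png

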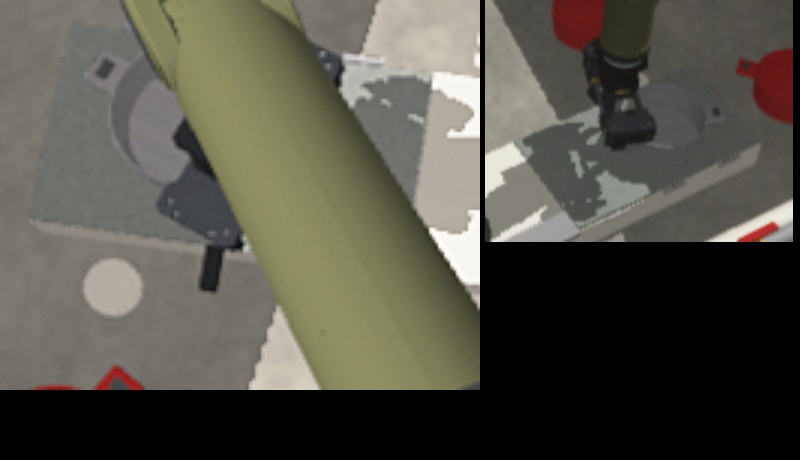

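The near lug (steel basin, at top crop (180,130)) lies between the fingers. The basin hasn't moved. I back off 4 mm from the rim and close.

Request:
{"fn": "arm_command", "kwargs": {"translation": [[0,0.4,-0.1],[0,0,0],[0,0,0],[0,0,0],[0,0,0]], "twist": [0,0,0,0,0], "grip": 20, "force": 20}}

```text
time_s: 3.88
tool_pos: [0.484, 0.2056, 0.0859]
tool_rot: [-179.7, 0.1, -20.0]
force: [-0.4, 0.7, -2.7]
grip_width: 0.0353
```

```bash
python3 -c "
from h import *
o=telemetry.get_obs(); p=o['tool_pos'];print(p,o['tool_rot'],o['grip_width'],o['force'])
# move by same vector as basin centre -> pad, no rotation
plan([(p[0]+.5138-.5137,p[1]-.1320-.2843,p[2],o['tool_rot'][2])],step=1.5)
"
```

```text
[0.48396446 0.20562207 0.08588876] [-1.79739019e+02  7.76793175e-02 -1.99966629e+01] 0.035271565232514096 [-0.3819819   0.70875665 -2.68492719]
28 {"translation": [[0.5, 1.4, -0.0], [0.5, 1.4, -0.0], [0.5, 1.4, -0.0], [0.5, 1.4, -0.0], [0.5, 1.4, -0.0], [0.5, 1.4, -0.0], [0.5, 1.4, -0.0], [0.5, 1.4, -0.0], [0.5, 1.4, -0.0], [0.5, 1.4, -0.0], [0.5, 1.4, -0.0], [0.5, 1.4, -0.0], [0.5, 1.4, -0.0], [0.5, 1.4, -0.0], [0.5, 1.4, -0.0], [0.5, 1.4, -0.0], [0.5, 1.4, -0.0], [0.5, 1.4, -0.0], [0.5, 1.4, -0.0], [0.5, 1.4, -0.0], [0.5, 1.4, -0.0], [0.5, 1.4, -0.0], [0.5, 1.4, -0.0], [0.5, 1.4, -0.0], [0.6, 1.4, -0.0], [0.5, 1.4, -0.0], [0.6, 1.4, -0.0], [0.5, 1.3, -0.0]], "twist": [-0.0, -0.0, -0.0, -0.0, -0.0, -0.0, -0.0, -0.0, -0.0, -0.0, -0.0, -0.0, -0.0, -0.0, -0.0, -0.0, -0.0, -0.0, -0.0, -0.0, -0.0, -0.0, -0.0, -0.0, -0.0, -0.0, -0.0, -0.0]}
```

Request:
{"fn": "arm_command", "kwargs": {"translation": [[0.5,1.4,0],[0.5,1.4,0],[0.5,1.4,0],[0.5,1.4,0],[0.5,1.4,0],[0.5,1.4,0],[0.5,1.4,0],[0.5,1.4,0]], "twist": [0,0,0,0,0,0,0,0]}}

```text
time_s: 4.88
tool_pos: [0.4825, 0.0835, 0.0858]
tool_rot: [-179.4, 0.1, -19.7]
force: [0.1, 2.1, 0.2]
grip_width: 0.0352
```

Request:
{"fn": "arm_command", "kwargs": {"translation": [[0.5,1.4,0],[0.5,1.4,0],[0.5,1.4,0],[0.5,1.4,0],[0.5,1.4,0],[0.5,1.4,0],[0.5,1.4,0],[0.5,1.4,0],[0.5,1.4,0],[0.5,1.4,0]], "twist": [0,0,0,0,0,0,0,0,0,0]}}

```text
time_s: 6.12
tool_pos: [0.4825, -0.0731, 0.0855]
tool_rot: [-179.2, 0.1, -19.7]
force: [-0.6, 3.0, 3.3]
grip_width: 0.036
```

```bash
python3 -c "
from h import *
o=telemetry.get_obs(); p=o['tool_pos'];print(p,o['tool_rot'],o['grip_width'],o['force'])
plan([(.484,-.211,p[2],o['tool_rot'][2])],step=1.5)
"
```

```text
[ 0.48246947 -0.07313852  0.08553825] [-1.79245725e+02  9.62451180e-02 -1.96658350e+01] 0.036044281614862395 [-0.63234304  2.98185674  3.29723165]
10 {"translation": [[0.5, 1.3, -0.0], [0.5, 1.3, -0.0], [0.5, 1.3, -0.0], [0.5, 1.3, -0.0], [0.5, 1.3, -0.0], [0.5, 1.3, -0.0], [0.4, 1.3, -0.0], [0.5, 1.3, -0.0], [0.4, 1.3, -0.0], [0.5, 1.2, -0.0]], "twist": [-0.0, -0.0, -0.0, -0.0, -0.0, -0.0, -0.0, -0.0, -0.0, -0.0]}
```

Request:
{"fn": "arm_command", "kwargs": {"translation": [[0.5,1.3,0],[0.5,1.3,0],[0.5,1.3,0],[0.5,1.3,0],[0.5,1.3,0],[0.5,1.3,0],[0.4,1.3,0],[0.5,1.3,0],[0.4,1.1,0]], "twist": [0,0,0,0,0,0,0,0,0]}}

```text
time_s: 7.25
tool_pos: [0.4853, -0.2025, 0.0849]
tool_rot: [-179.1, 0.1, -19.6]
force: [0.3, 4.4, 5.1]
grip_width: 0.0356
```

```bash
python3 -c "
from h import *
o=telemetry.get_obs(); p=o['tool_pos'];print(p,o['tool_rot'],o['grip_width'],o['force'])
t=shot('top','top3'); s=shot('scene','s3')
b=t['img'][120:270,280:480]; q=s['img'][200:320,170:320]
o=np.zeros((450,800,3),np.uint8); o[:390,:520]=cv2.resize(b,None,fx=2.6,fy=2.6); q=cv2.resize(q,None,fx=1.8,fy=1.8); o[:q.shape[0],525:525+q.shape[1]]=q
cv2.imwrite('pics/c3.png',o)
"
```

```text
[ 0.4852606  -0.20248243  0.08489889] [-1.79093191e+02  9.10229768e-02 -1.95846226e+01] 0.0356326350198451 [0.3421777  4.36548354 5.11164018]
```

View pics/c3.png

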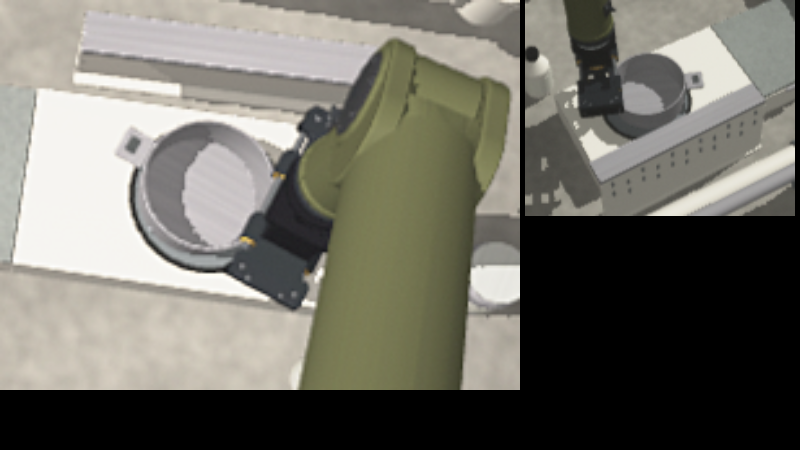

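```bash
python3 -c "
from h import *
t=load('top3'); print(onz(t,280+210/2.6,120+188/2.6,.115), onz(t,280+135/2.6,120+145/2.6,.106), onz(t,280+205/2.6,120+200/2.6,.115))
"
```

```text
[ 0.50844677 -0.12605526  0.115     ] [ 0.54463684 -0.04411442  0.106     ] [ 0.49490833 -0.12249982  0.115     ]
```

Request:
{"fn": "arm_command", "kwargs": {"translation": [[0.2,0.5,0],[0.1,0.3,0],[0,0,0]], "twist": [0,0,0]}}

```text
time_s: 7.72
tool_pos: [0.4842, -0.2154, 0.0841]
tool_rot: [-179.2, 0.1, -19.8]
force: [0.0, 2.8, 4.2]
grip_width: 0.0354
```

Request:
{"fn": "arm_command", "kwargs": {"translation": [[0,0,0],[0,0,0],[0,0,0]], "twist": [0,0,0], "grip": 75}}

```text
time_s: 8.1
tool_pos: [0.4825, -0.2173, 0.083]
tool_rot: [-179.4, 0.2, -19.8]
force: [0.3, 0.1, -0.3]
grip_width: 0.0578
```

Request:
{"fn": "arm_command", "kwargs": {"translation": [[0,0.5,-1],[0,0.5,-3],[0,0,-5],[0,0,-5]], "twist": [0,0,0,0]}}

```text
time_s: 8.6
tool_pos: [0.4757, -0.229, 0.224]
tool_rot: [-179.4, 0.7, -19.8]
force: [0.6, -0.8, -0.4]
grip_width: 0.0651
```

```bash
python3 -c "
from h import *
o=telemetry.get_obs(); p=o['tool_pos'];print(p,o['tool_rot'],o['grip_width'],o['force'],o['qpos'])
# to pull: jaws along hinge (deck y, yaw ~91 or -89)
plan([(.45,.0,.22,-50),(.38,.241,.19,-88.8)])
"
```

```text
[ 0.4756929  -0.22902063  0.22400249] [-179.36047971    0.68435208  -19.84206322] 0.06513350447476018 [ 0.56052596 -0.80998196 -0.36004974] [ 51.44781758   5.72754369 -29.95144312  98.78150517   2.29700433
  76.96623855   1.22478572]
5 {"translation": [[-2.0, -4.1, 0.1], [-2.5, -3.9, 0.1], [-2.9, -3.6, 0.1], [-3.2, -3.3, 0.1], [-3.5, -3.0, 0.0]], "twist": [6.0, 6.0, 6.0, 6.0, 6.2]}
6 {"translation": [[-3.8, -1.7, 0.5], [-4.0, -1.3, 0.5], [-4.1, -0.8, 0.5], [-4.2, -0.3, 0.5], [-4.2, 0.2, 0.5], [-4.1, 0.6, 0.5]], "twist": [6.0, 7.0, 6.0, 7.0, 6.0, 6.8]}
```

```bash
python3 -c "
from h import *
t=load('top0');s=load('scene0')
P=[]
for d,(x0,y0,x1,y1) in((t,(205,205,235,235)),(s,(300,185,322,202))):
    g=d['img'].max(2); m=(g[y0:y1,x0:x1]<40).astype(np.uint8); n,l,st,c=cv2.connectedComponentsWithStats(m); i=1+np.argmax(st[1:,4]); P.append(c[i]+[x0,y0]); print(st[i],P[-1])
print('pull visible centre',tri(t,P[0],s,P[1]))
plan([(.43,.0,.2,30),(.375,.2415,.15,91.2)])
"
```

```text
[12  7  8 15 77] [220.22077922 219.09090909]
[ 7  5  8  7 33] [310.15151515 193.        ]
pull visible centre [0.38400157 0.24105964 0.05673504]
5 {"translation": [[-2.4, -4.0, 0.5], [-1.7, -4.4, 0.5], [-0.9, -4.6, 0.5], [-0.1, -4.6, 0.5], [0.7, -4.6, 0.4]], "twist": [-10.0, -10.0, -10.0, -10.0, -9.8]}
7 {"translation": [[1.0, -3.4, 0.7], [1.6, -3.2, 0.7], [2.0, -2.9, 0.7], [2.5, -2.5, 0.7], [2.8, -2.1, 0.7], [3.1, -1.7, 0.8], [3.4, -1.2, 0.7]], "twist": [-9.0, -9.0, -9.0, -9.0, -8.0, -9.0, -8.2]}
```

Request:
{"fn": "arm_command", "kwargs": {"translation": [[-2.4,-4.0,0.5],[-1.7,-4.4,0.5],[-0.9,-4.6,0.5],[-0.1,-4.6,0.5],[0.7,-4.6,0.4]], "twist": [-10,-10,-10,-10,-9.8], "grip": 55}}

```text
time_s: 9.22
tool_pos: [0.4313, -0.0009, 0.2111]
tool_rot: [-179.9, -0.6, 31.0]
force: [-0.3, 0.6, 0.1]
grip_width: 0.0477
```

Request:
{"fn": "arm_command", "kwargs": {"translation": [[1.0,-3.4,0.7],[1.6,-3.2,0.7],[2.0,-2.9,0.7],[2.5,-2.5,0.7],[2.8,-2.1,0.7],[3.1,-1.7,0.8],[3.4,-1.2,0.7],[0,0,0]], "twist": [-9,-9,-9,-9,-8,-9,-8.2,0]}}

```text
time_s: 10.22
tool_pos: [0.3669, 0.2488, 0.1657]
tool_rot: [178.8, 0.1, 94.8]
force: [0.5, 0.7, -0.3]
grip_width: 0.0478
```

```bash
python3 -c "
from h import *
o=telemetry.get_obs(); p=o['tool_pos'];print(p,o['tool_rot'],o['qpos'])
plan([(.375,.2415,.14,91.2),(.375,.2415,.038,91.2,3)])
t=shot('top','top4')
b=t['img'][120:270,280:460]; cv2.imwrite('pics/c4.png',cv2.resize(b,None,fx=3,fy=3))
"
```

```text
[0.36687187 0.24878386 0.1657134 ] [1.78830046e+02 1.05589762e-01 9.47672259e+01] [ 22.59598101  -6.60220915 -56.45830695 114.40233074  -5.20808589
  68.36182303  62.91882006]
1 {"translation": [[-0.8, 0.7, 2.6]], "twist": [3.6]}
4 {"translation": [[0.0, 0.0, 2.5], [0.0, 0.0, 2.6], [0.0, 0.0, 2.5], [0.0, 0.0, 2.6]], "twist": [-0.0, -0.0, -0.0, -0.0]}
```

View pics/c4.png

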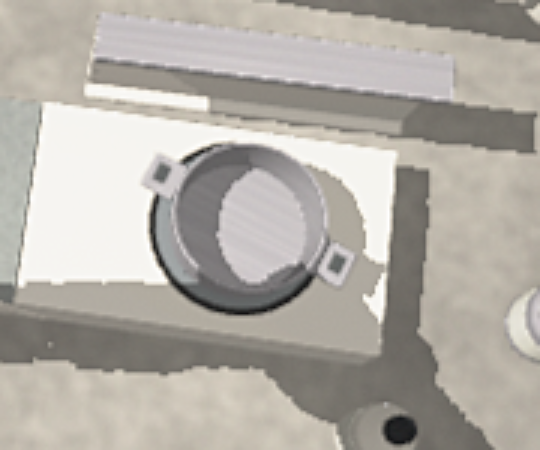

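```bash
python3 -c "
from h import *
t=load('top4'); a=onz(t,280+162/3,120+173/3,.106);b=onz(t,280+338/3,120+262/3,.106);print(a,b,(a+b)/2,np.linalg.norm(a-b))
"
```

```text
[ 0.54020834 -0.05044288  0.106     ] [ 0.48364609 -0.21721756  0.106     ] [ 0.51192721 -0.13383022  0.106     ] 0.17610531535176918
```

Request:
{"fn": "arm_command", "kwargs": {"translation": [[-0.8,0.7,2.6],[0,0,0]], "twist": [3.6,0]}}

```text
time_s: 10.52
tool_pos: [0.3777, 0.2373, 0.1407]
tool_rot: [178.7, 0.2, 90.6]
force: [-0.6, -0.4, -0.1]
grip_width: 0.0481
```

Request:
{"fn": "arm_command", "kwargs": {"translation": [[0,0,2],[0,0,2],[0,0,2],[0,0,2],[0,0,0]], "twist": [0,0,0,0,0]}}

```text
time_s: 11.15
tool_pos: [0.3852, 0.2339, 0.0645]
tool_rot: [178.2, 0.3, 90.2]
force: [1.0, 0.0, 0.5]
grip_width: 0.0479
```

Request:
{"fn": "arm_command", "kwargs": {"translation": [[0.7,-0.8,0],[0,-0.3,0.5],[0,0,0]], "twist": [-0.5,0,0]}}

```text
time_s: 11.52
tool_pos: [0.3755, 0.2418, 0.0617]
tool_rot: [178.0, 0.3, 90.7]
force: [-0.2, -0.4, 0.4]
grip_width: 0.0476
```

Request:
{"fn": "arm_command", "kwargs": {"translation": [[0,-0.2,1],[0,-0.2,1],[0,0,0]], "twist": [0,0,0]}}

```text
time_s: 11.9
tool_pos: [0.3721, 0.2413, 0.0403]
tool_rot: [178.0, 0.3, 90.7]
force: [0.1, -0.1, 1.2]
grip_width: 0.0479
```

Request:
{"fn": "arm_command", "kwargs": {"translation": [[0,0,0],[0,0,0],[0,0,0],[0,0,0]], "twist": [0,0,0,0], "grip": 0, "force": 25}}

```text
time_s: 12.4
tool_pos: [0.3724, 0.2427, 0.0405]
tool_rot: [177.9, 0.1, 90.7]
force: [0.4, 8.9, -3.4]
grip_width: 0.0162
```

```bash
cat >> h.py <<'E'
from scipy.spatial.transform import Rotation
HX,HZ,RR=.603,.056,.228; UX=np.array([1,.02,0])
def arc(th1,n):
    """follow the flap's pull from its present angle (from TCP) to th1"""
    o=telemetry.get_obs(); p=np.array(o['tool_pos']); R=Rotation.from_euler('xyz',o['tool_rot'],degrees=True).as_matrix()
    g=p-.019*R[:,2]; th0=math.atan2(g[2]-HZ,HX-g[0]); print('grasp',g,'theta',round(th0,3),'r',round(math.hypot(g[2]-HZ,HX-g[0]),4),'w',o['grip_width'],'F',o['force'])
    tr=[]; q=g.copy()
    for k in range(1,n+1):
        th=th0+(th1-th0)*k/n; y0=.246
        G=np.array([HX,y0,HZ])+RR*(-math.cos(th)*UX+math.sin(th)*np.array([0,0,1]))
        t=np.round(R.T@(G-q)*100,1); q=q+R@t/100; tr.append(t.tolist())
    print(json.dumps({"translation":tr,"twist":[0]*n}))
E
python3 -c "
from h import *
arc(.9,10)"
```

```text
grasp [0.37169262 0.24271577 0.0595039 ] theta 0.015 r 0.2313 w 0.016180879007979546 F [ 0.39292556  8.85530697 -3.4376709 ]
{"translation": [[-0.1, 0.5, -2.0], [-0.0, 0.4, -2.0], [-0.0, 0.5, -1.9], [-0.0, 0.7, -1.9], [-0.0, 0.9, -1.8], [-0.0, 1.1, -1.8], [-0.0, 1.1, -1.6], [-0.0, 1.4, -1.5], [-0.0, 1.4, -1.4], [-0.0, 1.6, -1.3]], "twist": [0, 0, 0, 0, 0, 0, 0, 0, 0, 0]}
```

Request:
{"fn": "arm_command", "kwargs": {"translation": [[0.2,0.2,-2.0],[0,0.3,-2.0],[0,0.5,-1.9],[0,0.7,-1.9],[0,0.9,-1.8],[0,1.1,-1.8],[0,1.1,-1.6]], "twist": [0,0,0,0,0,0,0]}}

```text
time_s: 13.28
tool_pos: [0.4089, 0.2433, 0.1697]
tool_rot: [178.8, 0.4, 90.9]
force: [0.3, 1.6, -5.0]
grip_width: 0.0154
```

```bash
python3 -c "
from h import *
arc(1.45,10)"
```

```text
grasp [0.40848083 0.24342437 0.18869888] theta 0.599 r 0.2355 w 0.015394246961139724 F [ 0.28255943  1.57358356 -5.04413336]
{"translation": [[-0.1, 1.8, -1.1], [-0.0, 1.3, -1.4], [-0.0, 1.5, -1.3], [-0.0, 1.5, -1.2], [-0.0, 1.6, -1.1], [-0.0, 1.7, -0.9], [-0.0, 1.8, -0.7], [-0.0, 1.9, -0.6], [-0.0, 1.9, -0.4], [-0.0, 1.9, -0.3]], "twist": [0, 0, 0, 0, 0, 0, 0, 0, 0, 0]}
```

Request:
{"fn": "arm_command", "kwargs": {"translation": [[0,1.8,-1.1],[0,1.4,-1.3],[0,1.5,-1.3],[0,1.5,-1.2],[0,1.6,-1.1],[0,1.7,-0.9],[0,1.8,-0.7],[0,1.9,-0.6]], "twist": [0,0,0,0,0,0,0,0]}}

```text
time_s: 14.28
tool_pos: [0.5064, 0.2448, 0.2505]
tool_rot: [-176.5, 2.1, 91.7]
force: [-13.6, -5.5, 18.6]
grip_width: 0.0159
```

```bash
python3 -c "
from h import *
arc(1.82,8)"
```

```text
grasp [0.50757948 0.24546902 0.26943189] theta 1.15 r 0.2338 w 0.015923434118203465 F [-13.59807254  -5.53047997  18.56477696]
{"translation": [[-0.2, 2.0, -0.3], [0.0, 1.8, -0.7], [-0.0, 1.8, -0.5], [-0.1, 1.9, -0.3], [0.0, 1.9, -0.2], [0.0, 1.9, -0.1], [0.0, 1.9, 0.2], [-0.0, 1.9, 0.2]], "twist": [0, 0, 0, 0, 0, 0, 0, 0]}
```

```bash
sed -i 's/RR=.603,.056,.228/RR=.603,.056,.235/' h.py; python3 -c "
from h import *
arc(1.5,5)"
```

```text
grasp [0.50757948 0.24546902 0.26943189] theta 1.15 r 0.2338 w 0.015923434118203465 F [-13.59807254  -5.53047997  18.56477696]
{"translation": [[-0.2, 1.4, -0.8], [-0.0, 1.6, -0.6], [-0.0, 1.5, -0.5], [-0.1, 1.6, -0.4], [0.0, 1.6, -0.3]], "twist": [0, 0, 0, 0, 0]}
```

Request:
{"fn": "arm_command", "kwargs": {"translation": [[0,1.4,-0.9],[0,1.6,-0.6],[0,1.5,-0.5]], "twist": [0,0,0], "force": 12}}

```text
time_s: 14.65
tool_pos: [0.5507, 0.2454, 0.2673]
tool_rot: [-176.0, 2.3, 91.7]
force: [-3.8, -1.5, 1.5]
grip_width: 0.0164
```

```bash
python3 -c "
from h import *
arc(1.82,8)
t=shot('top','top5');s=shot('scene','s5')
o=np.zeros((420,800,3),np.uint8); o[:,:400]=cv2.resize(t['img'][50:260,120:320],(400,420)); o[:,400:]=cv2.resize(s['img'][90:300,230:430],(400,420)); cv2.imwrite('pics/c5.png',o)"
```

```text
grasp [0.55199455 0.24619842 0.28625343] theta 1.353 r 0.2358 w 0.01644227585866641 F [-3.80923117 -1.45508762  1.47323867]
{"translation": [[-0.1, 1.3, -0.3], [-0.1, 1.4, -0.2], [0.0, 1.4, -0.2], [0.0, 1.3, -0.1], [-0.0, 1.4, -0.1], [-0.0, 1.4, 0.1], [-0.0, 1.3, 0.1], [-0.0, 1.4, 0.2]], "twist": [0, 0, 0, 0, 0, 0, 0, 0]}
```

View pics/c5.png

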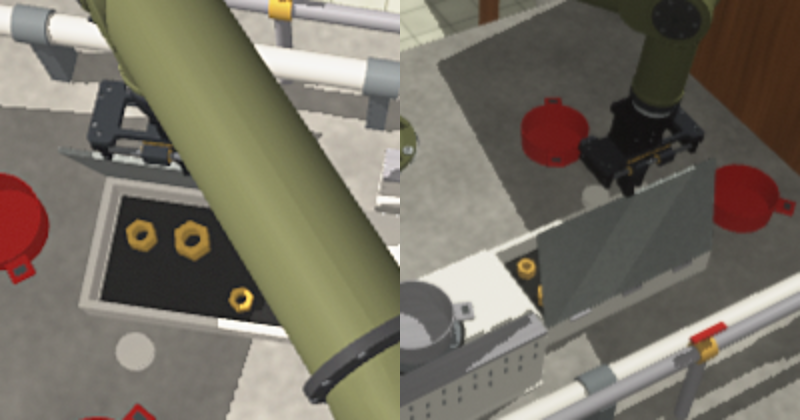

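Flap is up (about 1.35 rad), nuts are visible in the tray at crop (142,235), (192,240), (240,298). Continue to about 1.8 rad.

Request:
{"fn": "arm_command", "kwargs": {"translation": [[0,1.3,-0.3],[0,1.4,-0.3],[0,1.4,-0.2],[0,1.3,-0.1],[0,1.4,-0.1],[0,1.4,0.1],[0,1.3,0.1],[0,1.3,0.2]], "twist": [0,0,0,0,0,0,0,0]}}

```text
time_s: 15.75
tool_pos: [0.6602, 0.2472, 0.269]
tool_rot: [-175.7, 2.4, 91.7]
force: [-1.6, -0.8, 3.7]
grip_width: 0.0164
```

```bash
python3 -c "
from h import *
arc(1.82,1); o=telemetry.get_obs(); print(o['tool_rot'],o['qpos'])"
```

```text
grasp [0.66159705 0.24797749 0.28788577] theta 1.818 r 0.2392 w 0.01644427737832655 F [-1.60105932 -0.75665053  3.65706145]
{"translation": [[-0.1, -0.0, 0.4]], "twist": [0]}
[-175.74433228    2.35054337   91.67287116] [  5.27788709  36.20979524 -49.62508855  62.85803756  26.17129115
  96.40414445  54.12046642]
```

Request:
{"fn": "arm_command", "kwargs": {"translation": [[0,0,0],[0,0,0],[0,0,0]], "twist": [0,0,0], "grip": 60}}

```text
time_s: 16.12
tool_pos: [0.6613, 0.2472, 0.2671]
tool_rot: [-175.7, 2.4, 91.7]
force: [-0.1, -0.7, -0.1]
grip_width: 0.0386
```

Request:
{"fn": "arm_command", "kwargs": {"translation": [[0,0,-2],[0,0,-3],[0,0,-2],[0,0,0]], "twist": [0,0,0,0]}}

```text
time_s: 16.62
tool_pos: [0.6656, 0.2498, 0.3379]
tool_rot: [-175.7, 2.5, 91.7]
force: [-0.8, -0.4, -0.0]
grip_width: 0.0523
```

```bash
python3 -c "
from h import *
plan([(.5,.0,.33,60),(.52,-.25,.3,30)])
o=telemetry.get_obs(); print(o['tool_rot'],o['tool_pos'])"
```

```text
6 {"translation": [[-4.1, -2.9, 0.1], [-4.3, -2.5, 0.1], [-4.5, -2.1, 0.1], [-4.7, -1.7, 0.2], [-4.8, -1.3, 0.1], [-5.0, -0.8, 0.2]], "twist": [5.0, 5.0, 5.0, 6.0, 5.0, 5.7]}
6 {"translation": [[-3.4, 2.4, 0.5], [-3.2, 2.7, 0.5], [-3.0, 2.9, 0.5], [-2.7, 3.2, 0.5], [-2.4, 3.4, 0.5], [-2.2, 3.6, 0.5]], "twist": [5.0, 5.0, 5.0, 5.0, 5.0, 5.0]}
[-175.70399754    2.4551309    91.69366096] [0.66556582 0.24982493 0.33787289]
```

```bash
python3 - <<'E'
s=open('h.py').read()
i=s.index('def plan'); j=s.index('from scipy')
new='''def plan(wps, step=5.0, start=None):
    """waypoints (x,y,z,yaw deg[,step cm]) -> rounded rows in tool axes, full tool rotation"""
    o=telemetry.get_obs(); p=np.array(o['tool_pos'])*100; R=Rotation.from_euler('xyz',o['tool_rot'],degrees=True).as_matrix(); yaw=o['tool_rot'][2]
    for w in wps:
        st=w[4] if len(w)>4 else step; g=np.array(w[:3])*100
        dy=(w[3]-yaw+180)%360-180
        n=max(1,math.ceil(np.linalg.norm(g-p)/st-1e-6),math.ceil(abs(dy)/10-1e-6)); tr=[];tw=[]
        for i in range(n):
            t=np.round(R.T@(g-p)/(n-i),1); p=p+R@t
            a=round(((w[3]-yaw+180)%360-180)/(n-i),0 if n>1 and i<n-1 else 1); yaw+=a
            R=R@Rotation.from_euler('z',-a,degrees=True).as_matrix(); tr.append((t+0.).tolist()); tw.append(-a+0.)
        print(n,json.dumps({"translation":tr,"twist":tw}))
'''
open('h.py','w').write(s[:i]+new+s[j:])
E
python3 -c "
from h import *
plan([(.5,.0,.33,60),(.50,-.25,.3,30)])"
```

```text
6 {"translation": [[-4.1, -2.9, 0.5], [-4.3, -2.5, 0.5], [-4.5, -2.1, 0.5], [-4.7, -1.7, 0.5], [-4.8, -1.2, 0.6], [-4.9, -0.7, 0.5]], "twist": [5.0, 5.0, 5.0, 6.0, 5.0, 5.7]}
6 {"translation": [[-3.6, 2.1, 0.7], [-3.3, 2.4, 0.7], [-3.1, 2.7, 0.7], [-2.9, 3.0, 0.7], [-2.6, 3.2, 0.7], [-2.4, 3.4, 0.6]], "twist": [5.0, 5.0, 5.0, 5.0, 5.0, 5.0]}
```

Request:
{"fn": "arm_command", "kwargs": {"translation": [[-4.1,-2.9,0.3],[-4.3,-2.5,0.4],[-4.5,-2.1,0.5],[-4.7,-1.7,0.5],[-4.8,-1.2,0.6],[-4.9,-0.7,0.5]], "twist": [5,5,5,6,5,5.7]}}

```text
time_s: 17.38
tool_pos: [0.4914, -0.0042, 0.3225]
tool_rot: [-177.1, 4.7, 59.3]
force: [0.5, -0.4, -0.2]
grip_width: 0.0523
```

Request:
{"fn": "arm_command", "kwargs": {"translation": [[-3.6,2.1,0.7],[-3.3,2.4,0.7],[-3.1,2.7,0.7],[-2.9,3.0,0.7],[-2.6,3.2,0.7],[-2.4,3.4,0.6]], "twist": [5,5,5,5,5,5]}}

```text
time_s: 18.12
tool_pos: [0.4785, -0.2653, 0.2886]
tool_rot: [179.9, 5.9, 27.6]
force: [-0.3, 0.2, 0.4]
grip_width: 0.0521
```

```bash
python3 -c "
from h import *
t=shot('top','top6');s=shot('scene','s6')
o=np.zeros((600,800,3),np.uint8); o[:400]=cv2.resize(t['img'][120:230,150:370],(800,400),interpolation=cv2.INTER_CUBIC); o[400:,:400]=cv2.resize(s['img'][160:260,250:450],(400,200)); cv2.imwrite('pics/c6.png',o)
b=t['img'].astype(int); m=((b[...,2]-b[...,0]>50)&(b[...,1]-b[...,0]>25)).astype(np.uint8); m[:120]=0;m[245:]=0
m=cv2.morphologyEx(m,cv2.MORPH_CLOSE,np.ones((3,3),np.uint8))
c,_=cv2.findContours(m,cv2.RETR_EXTERNAL,cv2.CHAIN_APPROX_NONE)
for k in c:
    if cv2.contourArea(k)>30: print(cv2.minEnclosingCircle(k), cv2.contourArea(k))
print(telemetry.get_obs()['tool_rot'])
"
```

```text
((267.5555419921875, 203.0), 6.5216827392578125) 104.0
((240.1666717529297, 199.1666717529297), 6.222815036773682) 100.5
((270.5, 179.0), 8.321758270263672) 164.5
((215.66128540039062, 169.72579956054688), 9.866779327392578) 237.5
((190.13157653808594, 167.44737243652344), 8.079094886779785) 163.0
((438.5, 175.0), 19.9061279296875) 32.5
((37.42002487182617, 155.03854370117188), 39.201568603515625) 1335.0
[179.90608299   5.99774719  27.12903501]
```

View pics/c6.png

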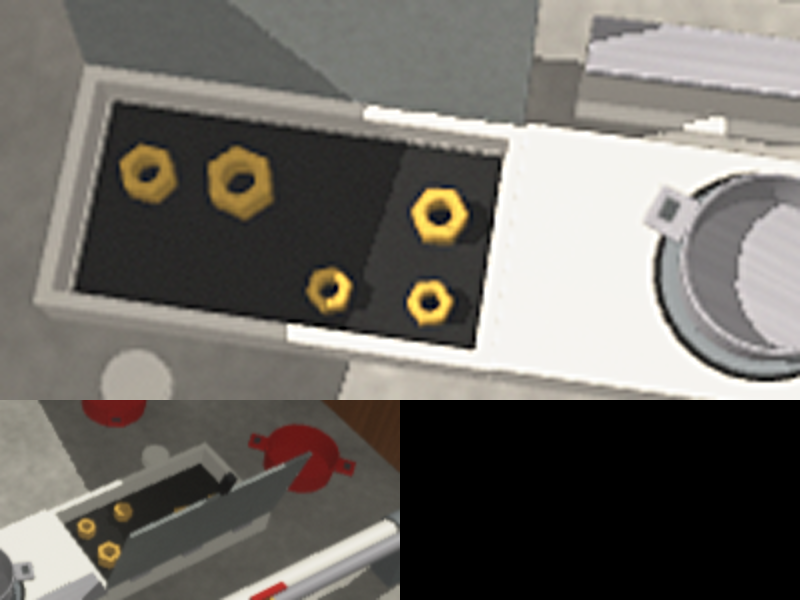

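Nuts in the crop: (148,173) and (440,214) are the middle-size ones (circumradius 8.1–8.3 px). (240,183) is the larger one (9.9 px). (330,288) and (430,302) are the smaller ones (6.2–6.5 px). The ratios match 22 : 26.5 : 17.5 mm. I enlarge the two candidates to confirm them and get their orientations.

```bash
cat > nut.py <<'E'
from h import *
def rect(d,c,z=.036,half=.035,px=.0002):
    """orthographic resample of plane z about c; columns = -y, rows = -x (world)"""
    n=int(2*half/px); k=np.arange(n)*px-half
    Y,X=np.meshgrid(c[1]-k,c[0]-k); P=np.stack([X,Y,np.full_like(X,z)],-1).reshape(-1,3)
    E=np.array(d['extrinsics']); q=(P-E[:3,3])@E[:3,:3]
    u=d['cx']+d['fx']*q[:,0]/-q[:,2]; v=d['cy']-d['fy']*q[:,1]/-q[:,2]
    return cv2.remap(d['img'],u.reshape(n,n).astype(np.float32),v.reshape(n,n).astype(np.float32),cv2.INTER_CUBIC)
E
python3 - <<'E'
from nut import *
t=load('top6');s=load('s6')
ims=[]
for name,u in(('A',(190.1,167.4)),('B',(270.5,179))):
    c=onz(t,*u,.030); print(name,c); ims.append(rect(t,c))
cv2.imwrite('pics/c7.png',np.hstack(ims))
b=s['img'].astype(int); m=((b[...,2]-b[...,0]>50)&(b[...,1]-b[...,0]>25)).astype(np.uint8)
cc,_=cv2.findContours(m[200:250,280:360],cv2.RETR_EXTERNAL,cv2.CHAIN_APPROX_NONE)
for k in cc:
    if cv2.contourArea(k)>15:
        (x,y),r=cv2.minEnclosingCircle(k); print(x+280,y+200,r); print(tri(t,(270.5,179),s,(x+280,y+200)))
E
```

```text
A [0.52668988 0.36483007 0.03      ]
B [0.53032991 0.1253249  0.03      ]
303.6875 236.5625 6.5700364112854
[0.5305134  0.12436636 0.02754127]
292.60638332366943 223.96808433532715 5.221434116363525
[0.50660854 0.10626517 0.08840568]
310.9509811401367 215.65686321258545 4.761314868927002
[0.51370781 0.13548225 0.1150136 ]
```

View pics/c7.png

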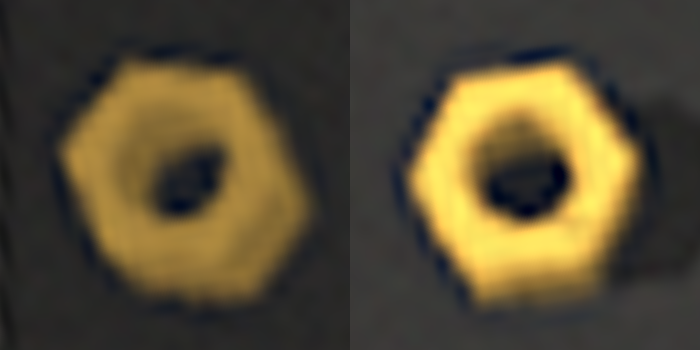

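Both confirmed as middle-size, about 38 mm across the flats in the resampled picture (px 0.2 mm). B (right): top-face centre (0.532,0.125), flats at about 66.5°. A (left): (0.528,0.364), flats at about 111°. B triangulates at z = 0.0275, which fits a 24 mm nut on a 12 mm floor. I start with B.

```bash
python3 -c "
from h import *
plan([(.51,-.05,.26,55,4),(.532,.127,.13,79,3.5)])"
```

```text
6 {"translation": [[2.2, -3.0, 0.2], [2.5, -2.8, 0.2], [2.7, -2.6, 0.2], [2.9, -2.4, 0.2], [3.0, -2.1, 0.3], [3.2, -2.0, 0.2]], "twist": [-5.0, -5.0, -4.0, -5.0, -4.0, -4.9]}
7 {"translation": [[2.4, -1.1, 1.7], [2.5, -1.0, 1.7], [2.5, -0.8, 1.7], [2.6, -0.7, 1.7], [2.6, -0.5, 1.7], [2.6, -0.3, 1.7], [2.7, -0.2, 1.7]], "twist": [-3.0, -3.0, -4.0, -3.0, -4.0, -3.0, -4.0]}
```

Request:
{"fn": "arm_command", "kwargs": {"translation": [[2.2,-3.0,0.2],[2.5,-2.8,0.2],[2.7,-2.6,0.2],[2.9,-2.4,0.2],[3.0,-2.1,0.3],[3.2,-2.0,0.2]], "twist": [-5,-5,-4,-5,-4,-4.9], "grip": 57}}

```text
time_s: 18.98
tool_pos: [0.5088, -0.0326, 0.2597]
tool_rot: [-177.2, 5.1, 57.1]
force: [0.4, 0.0, -0.2]
grip_width: 0.0498
```

Request:
{"fn": "arm_command", "kwargs": {"translation": [[2.4,-1.1,1.7],[2.5,-1.0,1.7],[2.5,-0.8,1.7],[2.6,-0.7,1.7],[2.6,-0.5,1.7],[2.6,-0.3,1.7],[2.0,0,1.7],[0,0,0]], "twist": [-3,-3,-4,-3,-4,-3,-4,0]}}

```text
time_s: 19.98
tool_pos: [0.5161, 0.1603, 0.1197]
tool_rot: [-175.1, 3.5, 83.7]
force: [0.1, 1.0, -0.4]
grip_width: 0.0496
```

```bash
python3 -c "
from h import *
o=telemetry.get_obs(); print(o['tool_pos'],o['tool_rot'])
plan([(.532,.127,.08,80,3),(.532,.127,.017,80,1.8)])"
```

```text
[0.51608543 0.16025461 0.11967742] [-175.07634167    3.54771186   83.71352652]
2 {"translation": [[-1.4, 1.1, 2.0], [-1.4, 1.2, 2.0]], "twist": [2.0, 1.7]}
4 {"translation": [[0.1, 0.1, 1.6], [0.1, 0.2, 1.5], [0.1, 0.1, 1.6], [0.1, 0.2, 1.5]], "twist": [0.0, 0.0, 0.0, 0.0]}
```

Request:
{"fn": "arm_command", "kwargs": {"translation": [[-1.4,0.8,1.5],[-1.4,1.0,1.5],[0,0,0]], "twist": [2,1.7,0]}}

```text
time_s: 20.35
tool_pos: [0.5285, 0.1234, 0.0881]
tool_rot: [-175.4, 4.1, 79.5]
force: [0.2, 0.4, -0.2]
grip_width: 0.0496
```

```bash
python3 -c "
from h import *
o=telemetry.get_obs(); print(o['tool_pos'],o['tool_rot'])
plan([(.532,.127,.06,80,3),(.532,.127,.017,80,1.8)])"
```

```text
[0.52852074 0.12337407 0.08810109] [-175.39998718    4.05005308   79.51048566]
1 {"translation": [[0.6, 0.5, 2.7]], "twist": [-0.5]}
3 {"translation": [[0.1, 0.1, 1.4], [0.1, 0.1, 1.5], [0.1, 0.1, 1.4]], "twist": [0.0, 0.0, 0.0]}
```

Request:
{"fn": "arm_command", "kwargs": {"translation": [[0.5,0.5,2.3],[0,0,0]], "twist": [-0.5,0]}}

```text
time_s: 20.6
tool_pos: [0.5332, 0.1241, 0.0647]
tool_rot: [-175.4, 4.0, 79.8]
force: [-0.1, -0.4, -0.1]
grip_width: 0.0492
```

```bash
python3 -c "
from h import *
o=telemetry.get_obs(); print(o['tool_pos'],o['tool_rot'])
plan([(.532,.127,.017,80,1.8)])"
```

```text
[0.53322937 0.12405738 0.06469586] [-175.43433719    4.02458265   79.75590969]
3 {"translation": [[0.2, 0.1, 1.6], [0.2, 0.1, 1.6], [0.2, 0.0, 1.5]], "twist": [0.0, 0.0, -0.2]}
```

Request:
{"fn": "arm_command", "kwargs": {"translation": [[0.3,0.1,1.6],[0.2,0.1,1.4],[0.2,0,1.3],[0,0,0]], "twist": [0,0,0,0]}}

```text
time_s: 21.1
tool_pos: [0.5333, 0.1285, 0.0201]
tool_rot: [-175.6, 4.0, 79.7]
force: [-0.1, -0.7, -0.1]
grip_width: 0.0496
```

Request:
{"fn": "arm_command", "kwargs": {"translation": [[0,0,0.2],[0,0,0],[0,0,0],[0,0,0],[0,0,0]], "twist": [0,0,0,0,0], "grip": 20, "force": 25}}

```text
time_s: 21.72
tool_pos: [0.5337, 0.1288, 0.0188]
tool_rot: [-175.6, 4.0, 79.7]
force: [-0.1, -0.1, -1.1]
grip_width: 0.0409
```

Width is 40.9 mm, not 38, so the nut is gripped a little off its flats. I slide it 2 cm away from the flap, then turn and regrip.

Request:
{"fn": "arm_command", "kwargs": {"translation": [[-0.1,-0.7,0],[-0.1,-0.7,0],[-0.1,-0.6,0],[0,0,0]], "twist": [0,0,0,0]}}

```text
time_s: 22.22
tool_pos: [0.5115, 0.1297, 0.0207]
tool_rot: [-175.6, 4.0, 79.7]
force: [-0.0, 0.8, -0.0]
grip_width: 0.0408
```

Request:
{"fn": "arm_command", "kwargs": {"translation": [[0,0,0],[0,0,0],[0,0,0]], "twist": [0,6,6], "grip": 55}}

```text
time_s: 22.6
tool_pos: [0.5124, 0.1296, 0.0211]
tool_rot: [-176.6, 4.8, 67.3]
force: [-0.2, 0.4, 1.1]
grip_width: 0.0477
```

Request:
{"fn": "arm_command", "kwargs": {"translation": [[0,0,0],[0,0,0],[0,0,0],[0,0,0],[0,0,0]], "twist": [0,0,0,0,0], "grip": 20}}

```text
time_s: 23.22
tool_pos: [0.5131, 0.1297, 0.0215]
tool_rot: [-176.6, 4.7, 67.6]
force: [0.7, 0.2, 0.5]
grip_width: 0.0383
```

Request:
{"fn": "arm_command", "kwargs": {"translation": [[0,0,-1],[0,0,-3],[0,0,-4],[0,0,-4],[0,0,-4],[0,0,-4],[0,0,-3]], "twist": [0,0,0,0,0,0,0], "force": 35}}

```text
time_s: 24.1
tool_pos: [0.5314, 0.1424, 0.2579]
tool_rot: [-176.4, 4.8, 67.8]
force: [0.1, -0.5, -1.7]
grip_width: 0.038
```

```bash
python3 -c "
from h import *
o=telemetry.get_obs(); print(o['tool_pos'],o['tool_rot'],o['grip_width'])
plan([(.54,-.1,.26,80,3.5),(.652,-.208,.22,92,3.5)])"
```

```text
[0.53137253 0.14244275 0.25789012] [-176.43360573    4.82145824   67.75671157] 0.03800849498157507
7 {"translation": [[-3.2, 1.4, 0.1], [-3.2, 1.3, 0.2], [-3.2, 1.2, 0.1], [-3.3, 1.1, 0.2], [-3.3, 1.0, 0.1], [-3.3, 1.0, 0.2], [-3.4, 0.8, 0.1]], "twist": [-2.0, -2.0, -2.0, -2.0, -1.0, -2.0, -1.2]}
5 {"translation": [[-1.7, 2.6, 0.7], [-1.8, 2.6, 0.7], [-1.9, 2.5, 0.7], [-2.0, 2.4, 0.7], [-2.1, 2.4, 0.8]], "twist": [-2.0, -3.0, -2.0, -3.0, -2.0]}
```

Request:
{"fn": "arm_command", "kwargs": {"translation": [[-3.2,1.4,0.1],[-3.2,1.3,0.2],[-3.2,1.2,0.1],[-3.3,1.1,0.2],[-3.3,1.0,0.1],[-3.3,1.0,0.2],[-3.0,0.8,0.1]], "twist": [-2,-2,-2,-2,-1,-2,-1.2]}}

```text
time_s: 24.98
tool_pos: [0.5439, -0.0959, 0.2674]
tool_rot: [-176.0, 3.7, 81.0]
force: [1.0, 0.4, -1.1]
grip_width: 0.0379
```

Request:
{"fn": "arm_command", "kwargs": {"translation": [[-1.7,2.6,0.6],[-1.8,2.6,0.6],[-1.9,2.5,0.6],[-2.0,2.4,0.6],[-1.5,1.8,0.4],[0,0,0]], "twist": [-2,-3,-2,-3,-2,0]}}

```text
time_s: 25.72
tool_pos: [0.6555, -0.2026, 0.238]
tool_rot: [-175.4, 2.8, 93.1]
force: [-0.5, 0.6, -1.3]
grip_width: 0.038
```

```bash
python3 -c "
from h import *
o=telemetry.get_obs(); print(o['tool_pos'],o['tool_rot'],o['grip_width'])
plan([(.652,-.208,.18,92,2.5)])
t=shot('top','top7');s=shot('scene','s7')
o=np.zeros((420,800,3),np.uint8); o[:,:400]=cv2.resize(t['img'][100:250,300:450],(400,420)); o[:,400:]=cv2.resize(s['img'][190:320,160:300],(400,420)); cv2.imwrite('pics/c8.png',o)
"
```

```text
[ 0.6555332  -0.2026417   0.23800291] [-175.4239114     2.84115397   93.09753282] 0.037983917497082485
3 {"translation": [[-0.1, 0.0, 1.9], [-0.1, 0.0, 2.0], [0.0, 0.1, 1.9]], "twist": [0.0, 1.0, 0.1]}
```

View pics/c8.png

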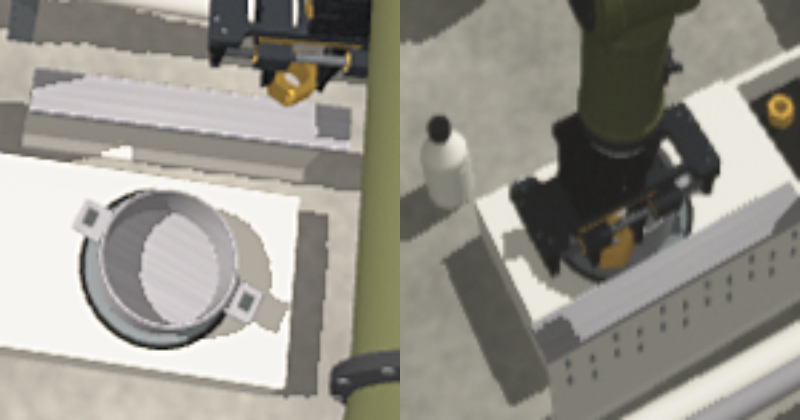

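```bash
python3 -c "
from h import *
t=load('top7');s=load('s7')
o=np.zeros((400,800,3),np.uint8); o[:,:400]=cv2.resize(t['img'][112:147,390:425],(400,400),interpolation=cv2.INTER_CUBIC); o[:,400:]=cv2.resize(s['img'][250:300,210:260],(400,400),interpolation=cv2.INTER_CUBIC); o=cv2.convertScaleAbs(o,alpha=1.5);cv2.imwrite('pics/c9.png',o)
"
```

```text
(no output)
```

View pics/c9.png

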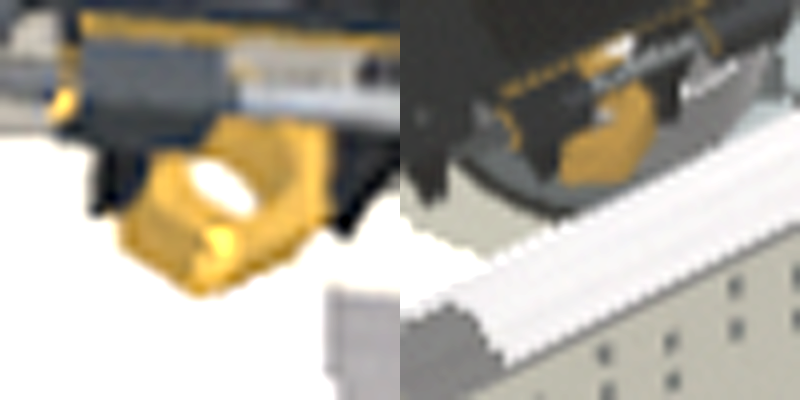

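```bash
python3 -c "
from h import *
t=load('top7');s=load('s7')
c=np.array([.6555,-.2026]); yaw=math.radians(93.1)
for d,(x0,y0,k,off) in((t,(390,112,400/35,0)),(s,(210,250,8,400))):
  for z in(.2285,.2525):
    print([tuple(int(round(q)) for q in ((u-x0)*k+off,(v-y0)*k)) for u,v in [proj(d,[c[0]+.022*math.cos(a),c[1]+.022*math.sin(a),z]) for a in yaw+np.radians([90,150,210,270,330,30])]])
"
```

```text
[(200, 287), (290, 249), (294, 154), (208, 99), (118, 136), (114, 231)]
[(236, 242), (328, 203), (332, 107), (244, 50), (152, 89), (148, 185)]
[(564, 99), (532, 144), (561, 188), (623, 187), (655, 141), (625, 97)]
[(560, 61), (528, 106), (558, 151), (621, 149), (652, 103), (622, 59)]
```

The held nut's outline matches a level nut at that pose (bottom vertex predicted (200,287), seen (205,293)), so it is level. Lower it onto the ledge.

Request:
{"fn": "arm_command", "kwargs": {"translation": [[-0.1,-0.1,1.9],[-0.1,0,1.9],[0,0,1.6],[0,0,0]], "twist": [0,0,0,0]}}

```text
time_s: 26.32
tool_pos: [0.6476, -0.2037, 0.1824]
tool_rot: [-175.4, 2.9, 93.3]
force: [1.1, 0.2, -0.5]
grip_width: 0.0384
```

```bash
python3 -c "
from h import *
o=telemetry.get_obs(); print(o['tool_pos'],o['tool_rot'],o['grip_width'],o['force'])
plan([(.652,-.208,.1595,92,.6)])
"
```

```text
[ 0.64762015 -0.20371518  0.18238008] [-175.3822405     2.88227414   93.32859622] 0.03843148375775689 [ 1.12412338  0.23999261 -0.52714278]
4 {"translation": [[-0.1, 0.1, 0.6], [-0.1, 0.2, 0.6], [-0.1, 0.1, 0.5], [0.0, 0.2, 0.6]], "twist": [0.0, 0.0, 1.0, 0.3]}
```

Request:
{"fn": "arm_command", "kwargs": {"translation": [[-0.1,0.2,0.6],[-0.1,0.2,0.6],[-0.1,0.1,0.5],[0,0.1,0.4],[0,0,0.2],[0,0,0]], "twist": [0,0,0,0,0,0]}}

```text
time_s: 27.08
tool_pos: [0.6537, -0.2077, 0.1603]
tool_rot: [-175.6, 2.9, 93.3]
force: [0.5, 0.5, -1.2]
grip_width: 0.0382
```

Request:
{"fn": "arm_command", "kwargs": {"translation": [[0,0,0.1],[0,0,0.1],[0,0,0]], "twist": [0,0,0]}}

```text
time_s: 27.45
tool_pos: [0.6538, -0.2077, 0.1601]
tool_rot: [-175.6, 3.0, 93.3]
force: [-0.9, 0.7, 0.5]
grip_width: 0.0378
```

Request:
{"fn": "arm_command", "kwargs": {"translation": [[0,0,0.1],[0,0,0.1],[0,0,0]], "twist": [0,0,0]}}

```text
time_s: 27.82
tool_pos: [0.6538, -0.2077, 0.16]
tool_rot: [-175.7, 3.0, 93.3]
force: [-1.3, 0.0, 0.7]
grip_width: 0.0382
```

Request:
{"fn": "arm_command", "kwargs": {"translation": [[0,0,0],[0,0,0],[0,0,0]], "twist": [0,0,0], "grip": 57}}

```text
time_s: 28.2
tool_pos: [0.6538, -0.2078, 0.1585]
tool_rot: [-175.7, 3.0, 93.3]
force: [-0.1, -1.2, 0.8]
grip_width: 0.0489
```

Request:
{"fn": "arm_command", "kwargs": {"translation": [[0,0.1,-1.5],[0,0.1,-2],[0,0,-4],[0,0,-3],[0,0,0]], "twist": [0,0,0,0,0]}}

```text
time_s: 28.82
tool_pos: [0.6652, -0.2009, 0.2717]
tool_rot: [-176.0, 3.0, 93.3]
force: [0.8, -0.0, 0.2]
grip_width: 0.0498
```

```bash
python3 -c "
from h import *
o=telemetry.get_obs(); print(o['tool_pos'],o['tool_rot'],o['grip_width'])
plan([(.52,-.06,.28,95,3.5),(.50,.3,.27,108,4)])"
```

```text
[ 0.66519402 -0.20088425  0.27167188] [-175.95433344    3.0042084    93.31536717] 0.049790693094956685
6 {"translation": [[2.5, -2.3, -0.1], [2.5, -2.3, -0.1], [2.5, -2.3, -0.1], [2.4, -2.3, -0.1], [2.5, -2.2, -0.1], [2.5, -2.3, -0.1]], "twist": [0.0, 0.0, 0.0, -1.0, 0.0, -0.7]}
10 {"translation": [[3.6, 0.1, -0.1], [3.6, 0.2, -0.1], [3.6, 0.2, -0.1], [3.6, 0.3, -0.1], [3.6, 0.4, -0.1], [3.6, 0.4, -0.1], [3.6, 0.6, -0.1], [3.5, 0.6, -0.1], [3.5, 0.7, -0.1], [3.5, 0.8, 0.0]], "twist": [-1.0, -1.0, -1.0, -1.0, -1.0, -2.0, -1.0, -2.0, -1.0, -2.0]}
```

Request:
{"fn": "arm_command", "kwargs": {"translation": [[2.5,-2.3,-0.1],[2.5,-2.3,-0.1],[2.5,-2.3,-0.1],[2.4,-2.3,-0.1],[2.5,-2.2,-0.1],[2.5,-2.3,-0.1]], "twist": [0,0,0,-1,0,-0.7], "grip": 56}}

```text
time_s: 29.58
tool_pos: [0.5159, -0.0575, 0.2781]
tool_rot: [-175.8, 2.8, 94.9]
force: [-0.5, 0.3, 0.5]
grip_width: 0.0486
```

Request:
{"fn": "arm_command", "kwargs": {"translation": [[3.6,0.1,-0.1],[3.6,0.2,-0.1],[3.6,0.2,-0.1],[3.6,0.3,-0.1],[3.6,0.4,-0.1],[3.6,0.4,-0.1],[3.6,0.6,-0.1],[3.5,0.6,-0.1],[3.0,0.7,-0.1],[2.0,0.8,0]], "twist": [-1,-1,-1,-1,-1,-2,-1,-2,-1,-2]}}

```text
time_s: 30.82
tool_pos: [0.4973, 0.2923, 0.2669]
tool_rot: [-175.1, 2.2, 108.1]
force: [-0.9, -0.7, -0.1]
grip_width: 0.0487
```

```bash
python3 -c "
from nut import *
o=telemetry.get_obs(); print(o['tool_pos'],o['tool_rot'],o['grip_width'])
plan([(.525,.362,.10,108,3.5)])
t=shot('top','top8');s=shot('scene','s8')
b=t['img'].astype(int); m=((b[...,2]-b[...,0]>50)&(b[...,1]-b[...,0]>25)).astype(np.uint8)
c,_=cv2.findContours(m[100:245],cv2.RETR_EXTERNAL,cv2.CHAIN_APPROX_NONE)
for k in c:
    if cv2.contourArea(k)>30:
        (x,y),r=cv2.minEnclosingCircle(k); print(x,y+100,r,onz(t,x,y+100,.164),onz(t,x,y+100,.028))
"
```

```text
[0.49725383 0.29232949 0.26689638] [-175.12116482    2.18031997  108.13699131] 0.048718487746368035
6 {"translation": [[1.1, 1.0, 2.7], [1.1, 1.0, 2.7], [1.0, 1.0, 2.6], [1.1, 1.1, 2.7], [1.0, 1.0, 2.6], [1.1, 1.1, 2.7]], "twist": [0.0, 0.0, 0.0, 0.0, 0.0, 0.1]}
189.0 168.5 7.632268905639648 [0.48459924 0.32885961 0.164     ] [0.52341242 0.3678839  0.028     ]
401.5 141.0 9.861641883850098 [ 0.6502697  -0.20697275  0.164     ] [ 0.71205606 -0.24225121  0.028     ]
40.89542007446289 143.90658569335938 47.88301086425781 [0.4872214  0.72591528 0.164     ] [0.5263982  0.81999845 0.028     ]
```

Request:
{"fn": "arm_command", "kwargs": {"translation": [[1.1,1.0,2.7],[1.1,1.0,2.7],[1.0,1.0,2.6],[1.1,1.0,2.7],[0.8,0.7,2.0],[0,0,0]], "twist": [0,0,0,0,0,0]}}

```text
time_s: 31.68
tool_pos: [0.5201, 0.3422, 0.1305]
tool_rot: [-175.1, 2.5, 107.7]
force: [0.3, -0.5, 0.5]
grip_width: 0.0489
```

```bash
python3 -c "
from nut import *
o=telemetry.get_obs(); print(o['tool_pos'],o['tool_rot'],o['grip_width'])
plan([(.525,.362,.065,108,2.5)])
"
```

```text
[0.5201384  0.3422213  0.13053808] [-175.09635908    2.45764405  107.66792804] 0.04890987057064818
3 {"translation": [[0.7, 0.5, 2.1], [0.7, 0.6, 2.1], [0.6, 0.5, 2.2]], "twist": [0.0, 0.0, -0.3]}
```

Request:
{"fn": "arm_command", "kwargs": {"translation": [[0.7,0.5,2.1],[0.7,0.6,2.1],[0.6,0.4,1.5],[0,0,0]], "twist": [0,0,0,0]}}

```text
time_s: 32.17
tool_pos: [0.5259, 0.3625, 0.0692]
tool_rot: [-175.2, 2.5, 107.6]
force: [0.2, 0.5, -0.9]
grip_width: 0.0489
```

```bash
python3 -c "
from nut import *
o=telemetry.get_obs(); print(o['tool_pos'],o['tool_rot'],o['grip_width'],o['force'])
plan([(.525,.362,.019,108,1.8)])
t=shot('top','top9'); cv2.imwrite('pics/c10.png',cv2.resize(t['img'][130:230,150:290],(700,500),interpolation=cv2.INTER_CUBIC))
"
```

```text
[0.52586094 0.36253563 0.06922379] [-175.21625734    2.48249684  107.57003509] 0.048872306557129305 [ 0.16066089  0.54408117 -0.93876253]
3 {"translation": [[0.1, 0.1, 1.7], [0.0, 0.1, 1.7], [0.1, 0.1, 1.6]], "twist": [0.0, 0.0, -0.4]}
```

View pics/c10.png

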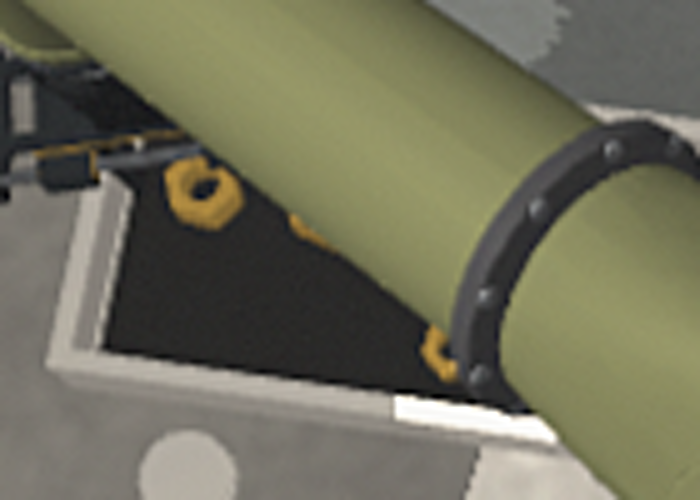

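Request:
{"fn": "arm_command", "kwargs": {"translation": [[0.1,0.1,1.6],[0,0.1,0.8],[0,0,0]], "twist": [0,0,0]}}

```text
time_s: 32.6
tool_pos: [0.527, 0.3626, 0.0453]
tool_rot: [-175.4, 2.5, 107.5]
force: [-0.3, 0.2, -0.3]
grip_width: 0.0489
```

Request:
{"fn": "arm_command", "kwargs": {"translation": [[0,0,1.0],[0,0,0.9],[0,0,0.6],[0,0,0]], "twist": [0,0,0,0]}}

```text
time_s: 33.1
tool_pos: [0.5255, 0.3606, 0.0189]
tool_rot: [-175.4, 2.5, 107.5]
force: [0.6, 0.4, 0.2]
grip_width: 0.0487
```

Request:
{"fn": "arm_command", "kwargs": {"translation": [[0,0,0],[0,0,0],[0,0,0],[0,0,0],[0,0,0]], "twist": [0,0,0,0,0], "grip": 20, "force": 25}}

```text
time_s: 33.72
tool_pos: [0.5257, 0.3609, 0.0194]
tool_rot: [-175.4, 2.5, 107.5]
force: [-0.5, 0.3, -0.5]
grip_width: 0.0384
```

Request:
{"fn": "arm_command", "kwargs": {"translation": [[0,0,-1],[0,0,-3],[0,0,-4],[0,0,-4],[0,0,-4],[0,0,-4],[0,0,-3]], "twist": [0,0,0,0,0,0,0], "force": 35}}

```text
time_s: 34.6
tool_pos: [0.5394, 0.3757, 0.2571]
tool_rot: [-175.3, 2.5, 107.6]
force: [0.1, -0.5, -2.3]
grip_width: 0.0382
```

```bash
python3 -c "
from h import *
o=telemetry.get_obs(); print(o['tool_pos'],o['tool_rot'],o['grip_width'])
plan([(.50,.1,.28,100,3.5),(.53,-.05,.28,95,3.5),(.648,-.118,.23,93,3.5)])"
```

```text
[0.53943045 0.37568671 0.25711112] [-175.30348704    2.4708055   107.5747151 ] 0.038191018823884364
8 {"translation": [[-3.1, -1.5, 0.0], [-3.2, -1.5, 0.0], [-3.2, -1.4, 0.0], [-3.2, -1.3, 0.0], [-3.3, -1.3, -0.1], [-3.3, -1.2, 0.0], [-3.3, -1.2, -0.1], [-3.2, -1.2, 0.0]], "twist": [1.0, 1.0, 1.0, 1.0, 1.0, 1.0, 1.0, 0.6]}
5 {"translation": [[-3.1, 0.1, 0.2], [-3.1, 0.1, 0.1], [-3.0, 0.2, 0.2], [-3.0, 0.3, 0.1], [-3.1, 0.3, 0.2]], "twist": [1.0, 1.0, 1.0, 1.0, 1.0]}
5 {"translation": [[-1.5, 2.3, 0.9], [-1.5, 2.3, 0.9], [-1.5, 2.3, 0.9], [-1.4, 2.3, 1.0], [-1.5, 2.3, 0.9]], "twist": [0.0, 0.0, 1.0, 0.0, 1.0]}
```

Request:
{"fn": "arm_command", "kwargs": {"translation": [[-3.1,-1.5,-0.1],[-3.2,-1.5,0],[-3.2,-1.4,0],[-3.2,-1.3,0],[-3.3,-1.3,-0.1],[-3.3,-1.2,0],[-3.3,-1.2,-0.1],[-3.2,-1.2,0]], "twist": [1,1,1,1,1,1,1,0.6]}}

```text
time_s: 35.6
tool_pos: [0.4974, 0.1001, 0.2889]
tool_rot: [-176.3, 2.8, 100.4]
force: [0.9, -0.7, -1.2]
grip_width: 0.0381
```

Request:
{"fn": "arm_command", "kwargs": {"translation": [[-3.1,0.1,0.2],[-3.1,0.1,0.1],[-3.0,0.2,0.2],[-3.0,0.3,0.1],[-2.5,0.3,0.2],[0,0,0]], "twist": [1,1,1,1,1,0]}}

```text
time_s: 36.35
tool_pos: [0.5289, -0.0522, 0.2911]
tool_rot: [-176.8, 3.4, 95.0]
force: [0.1, 0.3, -1.4]
grip_width: 0.0383
```

```bash
python3 -c "
from h import *
o=telemetry.get_obs(); print(o['tool_pos'],o['tool_rot'],o['grip_width'])
plan([(.648,-.118,.22,93,3.5)])"
```

```text
[ 0.5288839  -0.05217925  0.29105004] [-176.75392476    3.38271566   94.99653684] 0.03826656657666968
5 {"translation": [[-1.4, 2.3, 1.4], [-1.4, 2.4, 1.4], [-1.5, 2.3, 1.4], [-1.4, 2.4, 1.3], [-1.4, 2.4, 1.4]], "twist": [0.0, 0.0, 1.0, 0.0, 1.0]}
```

Request:
{"fn": "arm_command", "kwargs": {"translation": [[-1.4,2.3,1.2],[-1.4,2.4,1.2],[-1.5,2.3,1.2],[-1.4,2.4,1.2],[-1.0,1.7,1.0],[0,0,0]], "twist": [0,0,1,0,1,0]}}

```text
time_s: 37.1
tool_pos: [0.6461, -0.1077, 0.2286]
tool_rot: [-176.8, 3.1, 93.4]
force: [-0.0, 0.2, -0.3]
grip_width: 0.0383
```

```bash
python3 -c "
from h import *
o=telemetry.get_obs(); print(o['tool_pos'],o['tool_rot'],o['grip_width'])
plan([(.649,-.118,.172,93,2),(.649,-.118,.158,93,.5)])"
```

```text
[ 0.64612188 -0.10766686  0.22861041] [-176.83071462    3.12251897   93.44525926] 0.03828113793816303
3 {"translation": [[-0.2, 0.2, 1.9], [-0.3, 0.2, 1.9], [-0.2, 0.1, 1.9]], "twist": [0.0, 0.0, 0.4]}
3 {"translation": [[0.0, 0.0, 0.5], [0.0, 0.1, 0.4], [0.0, 0.0, 0.5]], "twist": [0.0, 0.0, 0.0]}
```

Request:
{"fn": "arm_command", "kwargs": {"translation": [[-0.2,0.2,1.8],[-0.3,0.2,1.8],[-0.2,0.1,1.6],[0,0,0]], "twist": [0,0,0,0]}}

```text
time_s: 37.6
tool_pos: [0.6473, -0.1154, 0.1737]
tool_rot: [-176.8, 3.1, 93.7]
force: [0.4, -0.1, -0.8]
grip_width: 0.0384
```

Request:
{"fn": "arm_command", "kwargs": {"translation": [[0,0.2,0.5],[0,0.1,0.4],[0,0,0.2],[0,0,0]], "twist": [0,0,0,0]}}

```text
time_s: 38.1
tool_pos: [0.6505, -0.1156, 0.1634]
tool_rot: [-176.9, 3.1, 93.7]
force: [0.4, 0.3, -1.8]
grip_width: 0.0381
```

Request:
{"fn": "arm_command", "kwargs": {"translation": [[0,-0.1,0.3],[0,0,0.2],[0,0,0.2],[0,0,0]], "twist": [0,0,0,0]}}

```text
time_s: 38.6
tool_pos: [0.6498, -0.1159, 0.1575]
tool_rot: [-177.0, 3.1, 93.7]
force: [-1.8, -0.4, 0.4]
grip_width: 0.0383
```

Request:
{"fn": "arm_command", "kwargs": {"translation": [[0,0,0.1],[0,0,0.1],[0,0,0]], "twist": [0,0,0]}}

```text
time_s: 38.98
tool_pos: [0.6499, -0.1159, 0.1575]
tool_rot: [-177.1, 3.2, 93.6]
force: [-1.4, 0.1, 1.0]
grip_width: 0.038
```

In contact at the expected height. Release and retreat.

Request:
{"fn": "arm_command", "kwargs": {"translation": [[0,0,0],[0,0,0],[0,0,0]], "twist": [0,0,0], "grip": 57}}

```text
time_s: 39.35
tool_pos: [0.6499, -0.1161, 0.1564]
tool_rot: [-177.1, 3.2, 93.7]
force: [0.3, 0.4, 0.4]
grip_width: 0.0489
```

Request:
{"fn": "arm_command", "kwargs": {"translation": [[0,0.1,-1.5],[0,0.1,-2],[0,0,-4],[0,0,-4],[0,0,-3],[0,0,-2],[0,0,0]], "twist": [0,0,0,0,0,0,0]}}

```text
time_s: 40.22
tool_pos: [0.6616, -0.1044, 0.3356]
tool_rot: [-177.6, 3.1, 93.7]
force: [-0.8, 0.9, -1.2]
grip_width: 0.049
```

```bash
python3 -c "
from h import *
o=telemetry.get_obs(); print(o['tool_pos'],o['tool_rot'],o['grip_width'])
plan([(.54,.02,.35,92,4),(.64,.24,.35,91.2,4)])"
```

```text
[ 0.66162705 -0.10437536  0.33559294] [-177.57832319    3.1375318    93.67978274] 0.048973796467668584
5 {"translation": [[2.6, -2.3, -0.3], [2.6, -2.3, -0.3], [2.6, -2.3, -0.4], [2.6, -2.3, -0.3], [2.6, -2.3, -0.4]], "twist": [0.0, 0.0, 1.0, 0.0, 0.7]}
7 {"translation": [[3.1, 1.5, -0.2], [3.1, 1.5, -0.2], [3.1, 1.5, -0.2], [3.1, 1.5, -0.3], [3.1, 1.6, -0.2], [3.1, 1.5, -0.3], [3.0, 1.6, -0.2]], "twist": [0.0, 0.0, 0.0, 0.0, 0.0, 0.0, 0.8]}
```

Request:
{"fn": "arm_command", "kwargs": {"translation": [[2.6,-2.3,-0.3],[2.6,-2.3,-0.3],[2.6,-2.3,-0.4],[2.6,-2.3,-0.3],[2.6,-2.3,-0.4]], "twist": [0,0,1,0,0.7]}}

```text
time_s: 40.85
tool_pos: [0.5369, 0.0211, 0.3476]
tool_rot: [-177.5, 3.1, 91.7]
force: [1.2, -0.1, 1.0]
grip_width: 0.0499
```

Request:
{"fn": "arm_command", "kwargs": {"translation": [[3.1,1.5,-0.2],[3.1,1.5,-0.2],[3.1,1.5,-0.2],[3.1,1.5,-0.2],[3.1,1.6,-0.2],[2.8,1.5,-0.2],[2.5,1.5,-0.2],[0,0,0]], "twist": [0,0,0,0,0,0,0.8,0]}}

```text
time_s: 41.85
tool_pos: [0.6363, 0.2389, 0.3414]
tool_rot: [-177.3, 3.6, 90.9]
force: [-0.0, -0.6, 0.6]
grip_width: 0.0496
```

```bash
python3 -c "
from h import *
o=telemetry.get_obs(); print(o['tool_pos'],o['tool_rot'],o['grip_width'])
plan([(.660,.246,.31,91.2,2.5),(.659,.246,.26,91.2,2)])
t=shot('top','top10');s=shot('scene','s10')
o=np.zeros((540,800,3),np.uint8); o[:270]=cv2.resize(t['img'][110:204,180:459],(800,270),interpolation=cv2.INTER_CUBIC); o[270:,:]=cv2.resize(s['img'][150:318,180:429],(800,540),interpolation=cv2.INTER_CUBIC)[270:] if 0 else cv2.resize(s['img'][215:308,190:465],(800,270),interpolation=cv2.INTER_CUBIC); cv2.imwrite('pics/c11.png',o)
"
```

```text
[0.63633687 0.23888627 0.34142488] [-177.26630702    3.59052332   90.85626255] 0.04960348301094357
2 {"translation": [[0.4, 1.3, 1.5], [0.5, 1.2, 1.5]], "twist": [0.0, -0.3]}
3 {"translation": [[0.1, 0.1, 1.7], [0.1, 0.0, 1.6], [0.1, 0.1, 1.7]], "twist": [0.0, 0.0, 0.0]}
```

View pics/c11.png

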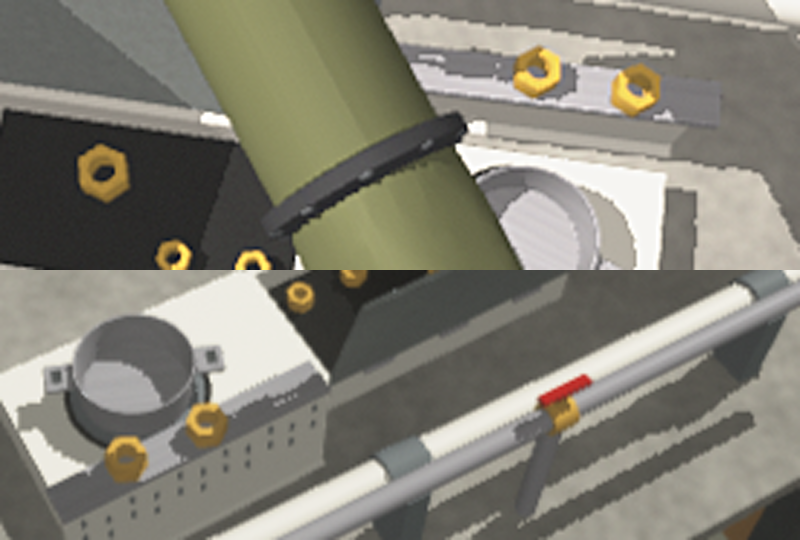

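Both middle nuts lie on the ledge: top crop (537,72) and (636,90), scene crop (207,424) and (126,458). The two small nuts and the large one are still in the tray. The basin is on its pad. I'll measure the nuts and basin from both views while closing.

```bash
cat > chk.py <<'E'
from h import *
import sys
t=load(sys.argv[1]);s=load(sys.argv[2])
def blobs(d,x0,y0,x1,y1):
    b=d['img'][y0:y1,x0:x1].astype(int); m=((b[...,2]-b[...,0]>50)&(b[...,1]-b[...,0]>25)).astype(np.uint8)
    m=cv2.morphologyEx(m,cv2.MORPH_CLOSE,np.ones((3,3),np.uint8))
    return sorted([((x+x0,y+y0),r) for (x,y),r in (cv2.minEnclosingCircle(k) for k in cv2.findContours(m,0,1)[0] if cv2.contourArea(k)>40)])
T=blobs(t,340,115,440,155); S=blobs(s,215,340 if 0 else 240,290,395)[::-1]
c0=np.array([.649,-.1295]); ax=np.array([-.047,1]);ax/=np.linalg.norm(ax)
for a,b in zip(T,S):
    P=tri(t,a[0],s,b[0]); q=P[:2]-c0; print('nut',a,b,P.round(4),'ledge x %.4f y %.4f'%(q@[ax[1],-ax[0]],q@ax))
E
python3 chk.py top10 s10
```

```text
nut ((366.5, 134.5), 9.300638198852539) ((260.125, 267.625), 7.675140857696533) [ 0.6528 -0.1154  0.1635] ledge x 0.0045 y 0.0139
nut ((401.0, 141.0), 9.434081077575684) ((233.0, 279.5), 8.077847480773926) [ 0.6505 -0.2067  0.1624] ledge x -0.0021 y -0.0772
```

Request:
{"fn": "arm_command", "kwargs": {"translation": [[0.4,1.2,1.3],[0.4,1.1,1.3],[0,0,0]], "twist": [0,-0.3,0]}}

```text
time_s: 42.32
tool_pos: [0.6604, 0.2393, 0.313]
tool_rot: [-177.4, 3.8, 90.7]
force: [0.5, 0.0, 0.7]
grip_width: 0.0494
```

```bash
python3 -c "
from h import *
o=telemetry.get_obs(); print(o['tool_pos'],o['tool_rot'],o['grip_width'])
plan([(.659,.246,.26,91.2,1.5)])
"
```

```text
[0.6603749  0.23927085 0.31303884] [-177.37944776    3.82072977   90.74713119] 0.049413530805781786
4 {"translation": [[0.3, 0.0, 1.3], [0.2, 0.0, 1.3], [0.3, 0.1, 1.3], [0.2, 0.0, 1.3]], "twist": [0.0, 0.0, 0.0, -0.5]}
```

Request:
{"fn": "arm_command", "kwargs": {"translation": [[0.4,0,1.2],[0.3,0,1.2],[0.3,0.1,1.2],[0.2,0,1.0],[0,0,0]], "twist": [0,0,0,-0.5,0]}}

```text
time_s: 42.95
tool_pos: [0.6584, 0.2484, 0.2627]
tool_rot: [-177.3, 3.8, 91.3]
force: [-0.1, 0.7, 0.5]
grip_width: 0.0497
```

Request:
{"fn": "arm_command", "kwargs": {"translation": [[0,0,0],[0,0,0],[0,0,0],[0,0,0],[0,0,0]], "twist": [0,0,0,0,0], "grip": 0, "force": 10}}

```text
time_s: 43.58
tool_pos: [0.659, 0.2468, 0.2642]
tool_rot: [-177.4, 4.0, 91.2]
force: [-0.2, -0.3, -1.8]
grip_width: 0.017
```

```bash
sed -i 's/RR=.603,.056,.235/RR=.603,.056,.232/' h.py; python3 -c "
from h import *
print(telemetry.get_obs()['tool_pos']);arc(1.25,8)"
```

```text
[0.65899733 0.24679761 0.26424658]
grasp [0.65984022 0.24812277 0.28318156] theta 1.816 r 0.2342 w 0.01698564135711981 F [-0.20831639 -0.29037897 -1.84939875]
{"translation": [[-0.1, -1.7, -0.0], [-0.0, -1.6, -0.2], [-0.0, -1.6, -0.0], [-0.0, -1.7, 0.0], [-0.0, -1.6, 0.2], [0.0, -1.6, 0.3], [0.0, -1.6, 0.5], [0.1, -1.6, 0.5]], "twist": [0, 0, 0, 0, 0, 0, 0, 0]}
```

Request:
{"fn": "arm_command", "kwargs": {"translation": [[0,-1.7,0],[0,-1.6,-0.2],[0,-1.6,0],[0,-1.7,0],[0,-1.6,0.2],[0,-1.6,0.3],[0,-1.6,0.5],[0,-1.6,0.5]], "twist": [0,0,0,0,0,0,0,0]}}

```text
time_s: 44.58
tool_pos: [0.5371, 0.2448, 0.258]
tool_rot: [-178.9, 3.4, 90.6]
force: [3.5, 0.5, -2.5]
grip_width: 0.0168
```

```bash
python3 -c "
from h import *
print(telemetry.get_obs()['tool_rot']);arc(.6,9)"
```

```text
[-178.87047887    3.38557185   90.6353636 ]
grasp [0.53743277 0.24597136 0.27693793] theta 1.282 r 0.2305 w 0.01675462404807943 F [ 3.48205919  0.46260501 -2.50717285]
{"translation": [[-0.1, -1.7, 0.5], [0.0, -1.6, 0.7], [0.0, -1.6, 0.8], [0.1, -1.4, 1.0], [0.0, -1.4, 1.0], [0.1, -1.3, 1.2], [0.0, -1.3, 1.3], [0.1, -1.1, 1.3], [0.1, -1.0, 1.4]], "twist": [0, 0, 0, 0, 0, 0, 0, 0, 0]}
```

Tracking well, with small forces.

Request:
{"fn": "arm_command", "kwargs": {"translation": [[0,-1.7,0.5],[0,-1.6,0.7],[0,-1.6,0.8],[0,-1.4,1.0],[0,-1.4,1.0],[0.1,-1.3,1.2],[0,-1.3,1.3],[0.1,-1.1,1.3]], "twist": [0,0,0,0,0,0,0,0]}}

```text
time_s: 45.58
tool_pos: [0.4282, 0.2431, 0.1821]
tool_rot: [179.7, 3.1, 90.5]
force: [0.5, -4.1, 2.0]
grip_width: 0.0165
```

```bash
python3 -c "
from h import *
print(telemetry.get_obs()['tool_rot']);arc(.1,8)"
```

```text
[179.68025913   3.06149842  90.49544587]
grasp [0.42811118 0.24412074 0.20109789] theta 0.693 r 0.2272 w 0.016459392636534828 F [ 0.49196833 -4.11789668  1.95456159]
{"translation": [[-0.1, -1.4, 1.1], [0.0, -1.0, 1.4], [0.1, -0.8, 1.5], [0.1, -0.7, 1.5], [0.1, -0.7, 1.6], [0.1, -0.5, 1.7], [0.0, -0.3, 1.7], [0.1, -0.3, 1.7]], "twist": [0, 0, 0, 0, 0, 0, 0, 0]}
```

Request:
{"fn": "arm_command", "kwargs": {"translation": [[0,-1.3,1.1],[0,-1.0,1.4],[0,-0.8,1.5],[0,-0.7,1.5],[0.1,-0.6,1.6],[0.1,-0.5,1.7],[0,-0.3,1.7],[0,-0.3,1.7]], "twist": [0,0,0,0,0,0,0,0]}}

```text
time_s: 46.58
tool_pos: [0.3794, 0.2422, 0.0553]
tool_rot: [178.7, 2.6, 90.6]
force: [3.9, 1.6, 0.4]
grip_width: 0.0164
```

```bash
python3 -c "
from h import *
print(telemetry.get_obs()['tool_rot']);arc(-.03,3)"
```

```text
[178.65195574   2.63018458  90.58911665]
grasp [0.37891886 0.24308979 0.07427303] theta 0.081 r 0.2248 w 0.01640169069304442 F [3.85361112 1.59064891 0.35561067]
{"translation": [[-0.1, -0.8, 0.8], [0.0, -0.0, 0.8], [0.1, -0.0, 0.9]], "twist": [0, 0, 0]}
```

Request:
{"fn": "arm_command", "kwargs": {"translation": [[0,-0.1,0.8],[0,0,0.8],[0,0,0.6],[0,0,0]], "twist": [0,0,0,0]}}

```text
time_s: 47.08
tool_pos: [0.3795, 0.242, 0.032]
tool_rot: [178.7, 2.6, 90.6]
force: [1.2, 2.1, -3.1]
grip_width: 0.016
```

Request:
{"fn": "arm_command", "kwargs": {"translation": [[0,0,0.4],[0,0,0.4],[0,0,0]], "twist": [0,0,0]}}

```text
time_s: 47.45
tool_pos: [0.3807, 0.2418, 0.0256]
tool_rot: [178.6, 2.7, 90.6]
force: [1.5, 2.4, -2.6]
grip_width: 0.0152
```

Request:
{"fn": "arm_command", "kwargs": {"translation": [[0,0,0],[0,0,0],[0,0,0]], "twist": [0,0,0], "grip": 55}}

```text
time_s: 47.82
tool_pos: [0.3793, 0.2398, 0.0245]
tool_rot: [178.8, 2.9, 90.6]
force: [0.5, 0.8, -0.6]
grip_width: 0.0381
```

Request:
{"fn": "arm_command", "kwargs": {"translation": [[0,-0.2,-1.5],[0,-0.2,-2],[0,0,-3],[0,0,-4],[0,0,-4],[0,0,0]], "twist": [0,0,0,0,0,0]}}

```text
time_s: 48.58
tool_pos: [0.3702, 0.2455, 0.1715]
tool_rot: [179.1, 3.1, 90.5]
force: [0.1, 1.2, -0.1]
grip_width: 0.048
```

```bash
python3 -c "
from h import *
o=telemetry.get_obs(); print(o['tool_pos'],o['tool_rot'],o['force'])
t=shot('top','top11');s=shot('scene','s11')
o=np.zeros((600,800,3),np.uint8); o[:300]=cv2.resize(t['img'][125:245,150:470],(800,300),interpolation=cv2.INTER_CUBIC); o[300:]=cv2.resize(s['img'][170:290,180:500],(800,300),interpolation=cv2.INTER_CUBIC); cv2.imwrite('pics/c12.png',o)
"
```

```text
[0.37020407 0.24552205 0.17154374] [179.09922094   3.12538878  90.54634665] [ 0.07731268  1.21631929 -0.09922719]
```

View pics/c12.png

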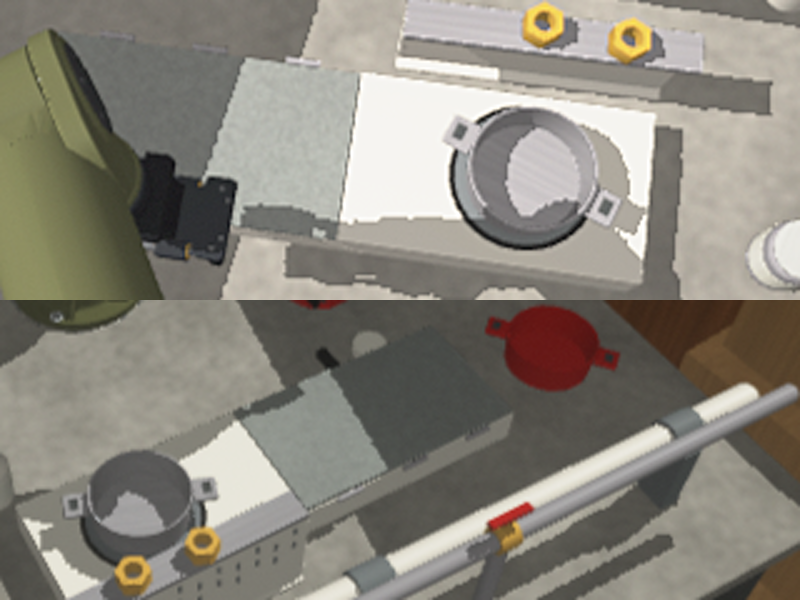

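The flap looks shut, the nuts are on the ledge, and the basin is on its pad. I'll quantify.

```bash
python3 chk.py top11 s11; python3 -c "
from h import *
for n in('scene0','s11'):
    d=load(n); x0,y0,x1,y1=300,185,322,202
    g=d['img'].max(2); m=(g[y0:y1,x0:x1]<40).astype(np.uint8); k,l,st,c=cv2.connectedComponentsWithStats(m); i=1+np.argmax(st[1:,4]); print(n,st[i],c[i]+[x0,y0])
s=load('s11'); a=load('scene0')
for th in(0,.03,.05,.1): print(th,proj(s,[.603-.222*math.cos(th),.2415,.056+.222*math.sin(th)]))
d=cv2.absdiff(s['img'],a['img']).max(2)[165:245,290:400]; print('scene diff px on flap edge',(d>60).sum())
t=load('top11'); p=onz(t,150+460/2.5,125+133/2.5,.106);q=onz(t,150+605/2.5,125+207/2.5,.106); print('basin',(p+q)/2,np.linalg.norm(p-q),'pad .5138 -.132')
"
```

```text
nut ((366.33941650390625, 134.28102111816406), 9.304600715637207) ((260.8333320617676, 267.8333339691162), 7.835206508636475) [ 0.6539 -0.1144  0.163 ] ledge x 0.0056 y 0.0149
nut ((401.5, 141.0), 9.861641883850098) ((233.0, 279.5), 8.077847480773926) [ 0.6507 -0.2073  0.1631] ledge x -0.0020 y -0.0778
scene0 [ 7  5  8  7 33] [310.15151515 193.        ]
s11 [ 7  5  8  7 33] [310.3030303  193.06060606]
0 (np.float64(310.21406623563735), np.float64(192.48479410269758))
0.03 (np.float64(310.36019125199414), np.float64(191.3077897367507))
0.05 (np.float64(310.4736566466192), np.float64(190.5389454517374))
0.1 (np.float64(310.81376624853533), np.float64(188.67455212617375))
scene diff px on flap edge 389
basin [ 0.51038874 -0.13311346  0.106     ] 0.17438642599140688 pad .5138 -.132
```

```bash
python3 -c "
from h import *
o=telemetry.get_obs(); print(o['force'],o['joint_velocities'].round(2)); print(env.sign_off())"
```

```text
[0.42997966 0.67163734 0.66806266] [-0.2   1.63  0.09  1.53  0.22 -0.13 -0.12]
the job is handed in; nothing more can be done
None
```

The job is done and handed in at about 49 s of robot time. I dragged the steel basin by its lug onto its pad and opened the flap. Two middle-size nuts were in the tray. I laid both on the ledge and shut the flap again.

Last checks, before handing in:
- **Nuts:** they lie 5.6 mm and −2.0 mm off the ledge's centre line, at y = +15 mm and −78 mm along it. Their mid-height is 0.163 m, where a nut lying flat should be.
- **Basin:** about 4 mm from the pad's centre.
- **Flap:** the pull is back within 0.2 pixel of its starting place in the scene view, so it is shut to within a few thousandths of a radian.
- **Other nuts:** the two small nuts and the large one were still in the tray when last seen, just before I shut the flap.
- **Bystanders:** the robot kept clear of the tin, bottle and reel, but I did not measure their final positions.

Some things did not go as planned:
- The first grip on one nut read 40.9 mm instead of 38, so I slid it clear of the flap and regripped it squarely.
- The tool picked up about 5° of tilt while opening the flap. Level placing still worked.
- The final press on the shut flap slipped along the pull instead of meeting a firm stop. That is why I confirmed the closure from the images.

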